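# Prop the tap case open and restock it

### The job

Raise the lid of the green tap case (it has a black pull tab) to about 70 degrees from closed and leave it standing there on its stiff hinge, without bumping the lamp bar above. Then pack both the long yellow box and the short blue box into the empty front bay of the case, standing flat on the bay floor side by side along the bay, so that both fit at once; set them down rather than drop them. Leave the oil bottle, the tool holder and the wrench alone.

Things in the scene. Friction and masses are not known exactly. Their poses are not given: they have to be found in the camera images.
- case: Base of the green tap case, fixed to the counter: 170 (x) x 220 (y) mm, 26 mm high to the rim, walls 4 mm, inner floor 6 mm above the counter. Origin at the centre of its underside; x points from its front to its hinge side, z up. A red divider 4 mm thick (centred at x = -17 mm), as high as the rim, parts the empty front bay from the full trays behind, whose contents stay below the rim. Closed, the case is 70 mm high.
- lid (a joint): Angle of the lid, in rad: 0 closed, grows as the front of the lid rises, stop at 1.5. The hinge is stiff: it stays at any angle where it is left and takes about 5 to 7 N at the tab to raise. The lid (0.4 kg) is a shell 170 x 220 mm, 44 mm deep, hinged along the rear rim.
- lid_hinge (a point): Point on the hinge line, at the middle of the lid's width: in the case frame x = 85, y = 0, z = 26 mm. The hinge line runs along the case's y axis. This point turns with the lid.
- lid_grip (a point): Where to pinch the black pull tab on the front of the lid. The tab is 22 mm wide (along the hinge line), 12 mm thick and sticks out 41 mm from the lid's front face; this point is at mid width and mid thickness, 28 mm out from the face. In the lid's own frame (origin at the hinge, axes as the case's when closed) it lies at x = -198, z = 20 mm; it moves and turns with the lid. The tab can turn between finger pads that pinch its two sides.
- lamp: Aluminium lamp bar, fixed over the rear of the case on two posts. Its frame is the case's frame (origin at the centre of the case's underside, same axes). The bar spans x = 50 to 95 mm, y = -170 to 170 mm, z = 275 to 303 mm in it; posts 14 mm thick at x = 72, y = +-150 mm. Near 70 degrees the tab comes 57 mm below the bar and just in front of it, so a hand pointing straight down would hit the bar; one leaning back 35 to 45 degrees towards the case's front clears it.
- bay (a point): Centre of the floor of the empty front bay of the case (case frame x = -50, y = 0, z = 6 mm), axes as the case's. The bay is 62 mm (x) by 212 mm (y) inside and 20 mm deep. With the lid at 70 degrees the bay is open to a hand from straight above, but the raised tab stands close behind it (about 240 mm up), so come and go over the case front.
- long_box_centre (a point): Centre of the long yellow box with a black band: 50 (x) x 115 (y) x 50 (z) mm, about 0.25 kg (varies), loose on the counter, z up. In the bay its length goes along the bay's y.
- short_box_centre (a point): Centre of the short blue box with a white band: 44 (x) x 85 (y) x 56 (z) mm, about 0.18 kg (varies), loose on the counter, z up. In the bay its length goes along the bay's y. The two lengths together leave 12 mm to spare.
- oil_mid (a point): Orange oil bottle, 56 mm across and 150 mm high, point at its mid height. Leave alone.
- holder_mid (a point): Steel tool holder standing upright, 60 mm across, 95 mm high, point 45 mm above its foot. Leave alone.
- wrench: Steel wrench, 160 mm long, under 20 mm high, lying in front of the case. Leave alone.
There are look-alikes about, which are no part of the job. There is more than one size of the part that bears short_box_centre; the job needs the smallest.

How it is judged (in metres and radians):
On the way, in this order (a step that is already met when the one before it is completed fails the run):
1. the lid stands between 65 and 75 degrees, released (value of joint lid between 1.13173 and 1.31173 rad and contact force between the fingers and lid below 0.2 N), for 0.3 s.
2. one of the boxes stands flat in the bay (((x of long_box_centre in the frame of bay between -0.012 and 0.012 m and y of long_box_centre in the frame of bay between -0.0525 and 0.0525 m and z of long_box_centre in the frame of bay between 0.02 and 0.03 m and angle between long_box_centre's own z axis and vertical below 0.09 rad) or (x of short_box_centre in the frame of bay between -0.012 and 0.012 m and y of short_box_centre in the frame of bay between -0.0675 and 0.0675 m and z of short_box_centre in the frame of bay between 0.023 and 0.033 m and angle between short_box_centre's own z axis and vertical below 0.09 rad))), for 0.2 s.
At the end, for the whole second after the job is handed in: The lid stands still at 70 degrees from closed, within 5 degrees; both boxes stand still and upright (within 5 degrees) inside the front bay, within 5 mm of its floor and between its walls (value of joint lid between 1.13173 and 1.31173 rad and x of long_box_centre in the frame of bay between -0.012 and 0.012 m and y of long_box_centre in the frame of bay between -0.0525 and 0.0525 m and z of long_box_centre in the frame of bay between 0.02 and 0.03 m and angle between each of long_box_centre, short_box_centre's own z axis and vertical below 0.09 rad and x of short_box_centre in the frame of bay between -0.012 and 0.012 m and y of short_box_centre in the frame of bay between -0.0675 and 0.0675 m and z of short_box_centre in the frame of bay between 0.023 and 0.033 m and velocity of joint lid between -0.03 and 0.03 rad/s and linear speed of each of long_box, short_box below 0.02 m/s); the robot touches nothing.
It fails at once if the lamp bar is bumped (over 3 N) (contact force between lamp and anything else above 3 N).
It fails at once if a bystander (oil bottle, tool holder, wrench) is moved more than 30 mm (distance of any of oil_mid, holder_mid, wrench from where it was at the start of the episode above 0.03 m).
It fails at once if a box is dropped (falls faster than 0.55 m/s out of the fingers, some 15 mm) ((linear speed of long_box above 0.55 m/s and contact force between the fingers and long_box below 0.05 N) or (linear speed of short_box above 0.55 m/s and contact force between the fingers and short_box below 0.05 N)).
It also fails if it takes over 72 s, if anything falls off the work surface, if the arm or the gripper's body presses on something with over 40 N, if the wrist force passes 120 N, or if a joint passes its speed limit or range.

### The arm

A 6-joint arm with a two-finger parallel gripper is mounted at the origin on the work surface. World frame = base frame: x ahead of the robot, y to its left, z up, the work surface at z = 0. Lengths are in m, angles in degrees, forces in N, time in s.
With the tool pointing down it reaches from about 0.35 to 0.925 m from the base axis. Payload 6.4 kg.
Tool frame: the origin (TCP) lies midway between the tips of the shut fingers; the grasp point (between the pads) lies 19 mm behind it; z points along the fingers, y is the direction in which the jaws open and shut (so a half turn about z gives the same grasp; the last joint's range is limited). The gripper opens to 94 mm and grips with 3 to 60 N. Pads are 16 mm wide; open, the fingers measure 119 mm over their backs; the gripper's body (75 mm by 177 mm) begins 78 mm behind the grasp point.
Start: joints at [57.29, 14.043, 89.255, -0, 76.702, -9.975], TCP at [0.251, 0.6, 0.178] pointing down, gripper open.
Joint ranges: [-179.41, 179.41], [-58.25, 129.5], [7.25, 145.43], [-54.29, 234.29], [11.92, 165.04], [-157.13, 157.13]. Speed limits (degrees/s): [147.25, 147.25, 180, 180, 180, 180].

### API

Orientations are given as a 3x3 rotation matrix whose columns are the frame's x, y, z axes.
In Python, from cell import * gives the robot as it stands.
- The arm moves only by the tool arm_command, never from a script. Its argument "increments" is one flat list of numbers, 7 for each row, row after row: the shift along the tool's x, y, z in m, then the turn, a rotation vector about the tool's x, y, z in degrees, then the closure, from -1 (fully open) to 1 (shut). In form: [x, y, z, wx, wy, wz, gripper, x, y, z, wx, wy, wz, gripper, ...]. A call has exactly 5 rows; each row shifts and turns the commanded pose from where the row before left it, along the tool's axes as they then stand; what a row does not reach is not made up. A row lasts 1/12 s, in which the tool goes at most 41.7 mm and 7.16 degrees, less where a joint would pass 70% of its speed; a pose out of reach is approached as far as the arm can. A call with a gripper value outside its range is refused whole. The fingers move at their own pace and stop on an object; the grip force is fixed at half the most. Time passes only in rows, so rows that do not move let the fingers close, or fill a call up. It gives the time, the measured TCP pose, the force and the opening at its end, in the units of the state.
- state(): the state, without advancing time (a new reading comes with each control period).
- read_camera(name): name is "scene" or "top" or "wrist"; returns (picture, depth): 384x512x3 uint8, red, green, blue; 384x512 float32, m along the optical axis (not along the pixel's ray), 0 where there is no reading.
- camera_info(name): a dict with "fx", "fy", "cx", "cy" (pixels), "cam_to_world" (4x4, takes a point from camera to world coordinates). Camera axes: x right, y up, looking along -z (the intrinsics and any distortion apply to the point x, -y, -z); pixel columns grow to the right and rows downward; lengths in m; the calibration is good to about 2 mm. A picture is of the moment at which its call begins: read the wrist's pose just before it. camera_info takes no time and is no camera call; for the wrist camera it gives the pose at the moment of the call.
- hand_in(): hands the job in, once; it reports no verdict.
Trained networks look in the newest picture that a camera, given by its name, has taken for a name from the list of things; names that differ only in an ending like _2 or _b are one class to them, and where a whole thing is asked for, a point or a joint stands for the part that bears it (a point fixed in the world has none). Each returns a list of dicts, best first, with "score" (0 to 1); they miss things now and then, are a little off and sometimes report something else, mostly with a low value. They report only what shows in the picture. A call takes as long as a camera call. They do not tell look-alikes from the thing itself.
- outline_of(camera, label): "region" (384x512 bool, what is visible of it) and "box" ([left, top, width, height] in pixels, round what is visible of it).
The state is a dict: "t": time; "joints": joint angles; "qvel": joint speeds; "tau": joint torques, N m; "tcp_pos": TCP position; "tool_rot": TCP orientation; "wrist_force": force on the tool from outside, world axes, zero at the start; "torque": the same for the moment, N m; "finger_gap": opening from 0.0 (shut) to 1.0 (fully open).
Only numpy, scipy, OpenCV 4.12 (cv2) and the standard library are available. Lean on these libraries where they do the work, as an engineer would, in place of code of your own. Each camera call takes 0.05 s, during which the arm holds its last target. There are 200 camera calls.

## Working session

There is one attempt and no reset: what is moved stays moved. The work goes in short steps, Python scripts to look and compute and a tool call to move; the robot and the scene stay as the last step left them, time stands still between calls to the robot, and variables do not carry over. Pictures are saved under pics/ and viewed, about 8 in all and at most 12, crops included, and the job is handed in when it is done.

Besides the shell and the picture viewer there is one more tool, called as name(argument=value, ...) on one line, values as JSON. arm_command: Moves the arm, as the interface text tells. Its arguments: {"type":"object","properties":{"increments":{"type":"array"}},"required":["increments"]}

```bash
mkdir -p pics; ls; cat > h.py <<'E'
from cell import *
import numpy as np, cv2
def cloud(name,depth,ci=None):
    ci=ci or camera_info(name); v,u=np.indices(depth.shape)
    x=(u-ci["cx"])/ci["fx"]*depth; y=(v-ci["cy"])/ci["fy"]*depth
    P=np.stack([x,-y,-depth,np.ones_like(depth)],-1)@np.array(ci["cam_to_world"]).T
    P=P[...,:3]; P[depth<=0]=np.nan; return P
def save(name,img,f): cv2.imwrite("pics/"+f,cv2.cvtColor(img,cv2.COLOR_RGB2BGR))
E
python3 - <<'E'
from h import *
s=state(); print(s)
out=[]
for c in ["top","scene"]:
    im,d=read_camera(c); ci=camera_info(c); print(c,{k:np.round(v,3).tolist() for k,v in ci.items()}); P=cloud(c,d)
    np.savez(f"{c}.npz",im=im,d=d,P=P)
    for l in ["case","lid","long_box_centre","short_box_centre","oil_mid","holder_mid","wrench","lamp"]:
        for o in outline_of(c,l)[:4]:
            r=o["region"]&(d>0); q=P[r]
            if len(q): print(c,l,round(o["score"],2),o["box"],"med",np.round(np.median(q,0),3),"z95",np.round(np.percentile(q[:,2],95),3))
    out.append(im)
save("",np.vstack([out[0],]),"top.png"); save("",out[1],"scene.png")
E
```

```text
pics
{'t': 0.0, 'joints': array([ 5.72918722e+01,  1.40818600e+01,  8.93239275e+01, -2.24180035e-03,
        7.67022685e+01, -9.97627212e+00]), 'qvel': array([-0.00076898,  0.02841209, -0.03598714, -0.05062451, -0.05158374,
        0.02286498]), 'tau': array([-1.13024365e-03, -4.15831912e+01, -3.14606059e+01,  6.84787799e-02,
        3.32321157e-02, -1.45773151e-04]), 'tcp_pos': array([0.25083199, 0.59894714, 0.17687987]), 'tool_rot': array([[-9.22326737e-01,  3.86409648e-01, -9.87041823e-04],
       [ 3.86410800e-01,  9.22325382e-01, -1.60746338e-03],
       [ 2.89234367e-04, -1.86401008e-03, -9.99998221e-01]]), 'wrist_force': array([ 0.21607626,  0.05371349, -0.05974591]), 'torque': array([-0.02453769, -0.00923894, -0.03198288]), 'finger_gap': 1.0013560123911944}
top {'fx': 357.894, 'fy': 357.894, 'cx': 255.196, 'cy': 197.794, 'cam_to_world': [[-0.002, 0.998, -0.066, 0.444], [-1.0, -0.002, 0.011, 0.01], [0.011, 0.066, 0.998, 1.099], [0.0, 0.0, 0.0, 1.0]]}
top case 0.95 [188.0, 109.7, 150.2, 99.5] med [ 0.652 -0.017  0.088] z95 0.305
top case 0.48 [257.2, 204.9, 15.8, 44.3] med [ 0.
[... 1288 characters left out ...]
0.054] z95 0.059
scene short_box_centre 0.8 [287.4, 123.9, 37.9, 53.7] med [0.378 0.133 0.078] z95 0.084
scene short_box_centre 0.58 [344.1, 104.0, 51.8, 54.2] med [0.319 0.326 0.075] z95 0.084
scene short_box_centre 0.29 [105.1, 185.2, 49.7, 31.2] med [ 0.496 -0.326  0.049] z95 0.053
scene oil_mid 0.95 [397.1, 204.6, 31.9, 40.7] med [0.64  0.35  0.091] z95 0.151
scene holder_mid 0.62 [106.6, 240.0, 26.2, 28.8] med [ 0.643 -0.339  0.045] z95 0.095
scene holder_mid 0.28 [240.4, 162.2, 10.5, 23.6] med [ 0.39  -0.024  0.008] z95 0.011
scene wrench 0.68 [236.9, 162.1, 14.2, 23.5] med [ 0.386 -0.025  0.007] z95 0.011
scene lamp 0.66 [167.3, 185.3, 187.7, 96.1] med [ 0.679 -0.02   0.302] z95 0.305
```

```bash
python3 - <<'E'
from h import *
a=np.load("top.npz");b=np.load("scene.npz")
im=np.vstack([a["im"][90:320],b["im"][70:340]]); save("",cv2.resize(im,None,fx=1.2,fy=1.2),"both.png")
def rect(q,name):
    r=cv2.minAreaRect((q[:,:2]*1000).astype(np.float32)); print(name,np.round(r[0],1),np.round(r[1],1),round(r[2],1),"n",len(q),"z",np.round(np.median(q[:,2]),4))
# top faces by height
for nm,z in [("top",a),("scene",b)]:
    P=z["P"]
    for lab,lo,hi,x0,x1,y0,y1 in [("long",.046,.058,.42,.56,-.42,-.24),("short",.05,.062,.4,.55,.24,.42),("midshort",.075,.09,.3,.45,.08,.2),("lid",.064,.076,.4,.72,-.15,.13),("lamp",.295,.315,.6,.75,-.3,.3),("tab",.03,.062,.4,.56,-.08,.06),("lidall",.06,.1,.4,.8,-.2,.2)]:
        m=(P[...,2]>lo)&(P[...,2]<hi)&(P[...,0]>x0)&(P[...,0]<x1)&(P[...,1]>y0)&(P[...,1]<y1)
        n,L,st,_=cv2.connectedComponentsWithStats(m.astype(np.uint8))
        if n>1:
            k=1+np.argmax(st[1:,4]); rect(P[L==k],nm+" "+lab)
E
```

```text
top long [ 480.6 -330.3] [115.6  50.4] 82.9 n 659 z 0.0507
top short [449.4 337.6] [84.7 40.6] 89.9 n 446 z 0.0574
top midshort [356.7 137.8] [121.3  64.6] 24.6 n 964 z 0.0817
top lid [665.  -17.1] [ 51.7 218.2] 0.3 n 908 z 0.0731
top lamp [672.1 -16.1] [ 46.3 338.8] 0.8 n 3001 z 0.3037
top tab [518. -55.] [ 1.4 49.9] 0.1 n 19 z 0.0571
top lidall [585.3 -17.8] [211.  219.7] 0.3 n 4604 z 0.0819
scene long [ 482.1 -330.4] [116.8  52.9] 82.3 n 776 z 0.0503
scene short [450.5 337.9] [86.3 47.4] 87.9 n 479 z 0.0568
scene midshort [358.  137.8] [125.5  64.7] 24.5 n 863 z 0.0814
scene lid [662.9 -15.3] [ 59.7 219.8] 0.6 n 1719 z 0.0727
scene lamp [673.8 -15. ] [ 48.2 338.9] 1.2 n 4114 z 0.3032
scene lidall [639.2 -15.7] [106.9 220.1] 1.0 n 4141 z 0.0768
```

View pics/both.png

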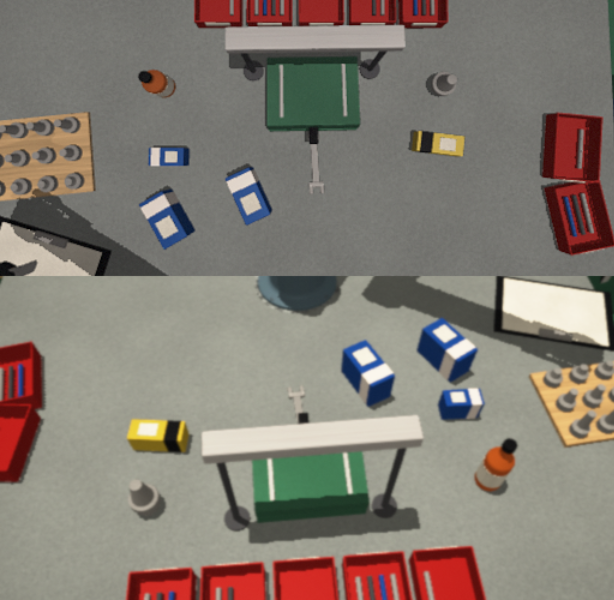

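```bash
python3 - <<'E'
from h import *
for nm in ["top","scene"]:
    z=np.load(nm+".npz"); P=z["P"]; im=z["im"].astype(int)
    x,y,h=P[...,0],P[...,1],P[...,2]
    # lid plane
    m=(h>.062)&(h<.1)&(x>.53)&(x<.64 if nm=="top" else x<.72)&(abs(y+.017)<.1)
    q=P[m]; A=np.c_[q[:,:2],np.ones(len(q))]; c,res,_,_=np.linalg.lstsq(A,q[:,2],rcond=None)
    print(nm,"lid plane",np.round(c,4),"deg",np.degrees(np.arctan(-c[0])), "resid",np.std(A@c-q[:,2]), "z@x.685",c@[.685,-.017,1],"z@.52",c@[.52,-.017,1])
    for lab,lo,hi,x0,x1,y0,y1 in [("long",.046,.056,.42,.56,-.42,-.24),("short",.05,.062,.4,.55,.24,.42),("lamp",.295,.315,.6,.75,-.3,.3)]:
        m=(h>lo)&(h<hi)&(x>x0)&(x<x1)&(y>y0)&(y<y1)
        n,L,st,_=cv2.connectedComponentsWithStats(m.astype(np.uint8)); q=P[L==1+np.argmax(st[1:,4])][:,:2]
        r=cv2.boxPoints(cv2.minAreaRect((q*1000).astype(np.float32))); e=[r[1]-r[0],r[2]-r[1]]; e=max(e,key=np.linalg.norm)
        print(lab,"centre",np.round(r.mean(0),1),"long axis from +y deg",np.round((np.degrees(np.arctan2(-e[0],e[1]))+90)%180-90,2))
    # lid edges per row: y extents by x
    for xs in (.54,.57,.60,.63,.66,.69):
        m=(h>.06)&(h<.1)&(abs(x-xs)<.008)&(abs(y+.017)<.14)
        if m.sum()>20: print("lid x",xs,"y",np.round([y[m].min(),y[m].max(),(y[m].min()+y[m].max())/2],4))
    for ys in (-.1,-.06,.03,.07):
        m=(h>.06)&(h<.1)&(abs(y-ys)<.008)&(x>.4)&(x<.8)
        print("lid front x at y",ys,np.round(x[m].min(),4))
    dark=(im.max(-1)<60)&(h>.02)&(h<.12)&(x>.42)&(x<.56)&(abs(y+.017)<.06)
    q=P[dark]; print("tab",len(q)); 
    if len(q): print(np.round([q.min(0),q.max(0),np.median(q,0)],4))
E
```

```text
top lid plane [-0.1367 -0.0013  0.1651] deg 7.786825132570605 resid 0.001829916963642378 z@x.685 0.07143247530832471 z@.52 0.09399601220049603
long centre [ 480.6 -330.3] long axis from +y deg -7.07
short centre [449.4 337.6] long axis from +y deg -0.14
lamp centre [672.1 -16.1] long axis from +y deg 0.76
lid x 0.54 y [-0.1254  0.0904 -0.0175]
lid x 0.57 y [-0.1264  0.0907 -0.0179]
lid x 0.6 y [-0.1271  0.0912 -0.0179]
lid x 0.63 y [-0.1253  0.0915 -0.0169]
lid x 0.66 y [-0.1263  0.0918 -0.0172]
lid x 0.69 y [-0.1237  0.0921 -0.0158]
lid front x at y -0.1 0.5203
lid front x at y -0.06 0.5183
lid front x at y 0.03 0.5178
lid front x at y 0.07 0.5178
tab 187
[[ 0.4798 -0.0769  0.0225]
 [ 0.5222  0.0427  0.0895]
 [ 0.5162 -0.0176  0.0761]]
scene lid plane [-0.1428 -0.0013  0.1684] deg 8.124833560774626 resid 0.0019166010220596828 z@x.685 0.07060341854261346 z@.52 0.09415936462790091
long centre [ 482.1 -330.4] long axis from +y deg -7.68
short centre [450.5 337.9] long axis from +y deg -2.1
lamp centre [673.8 -15. ] long axis from +y deg 1.2
lid x 0.6 y [-0.1254  0.0931 -0.0162]
lid x 0.63 y [-0.1261  0.0942 -0.0159]
lid x 0.66 y [-0.125   0.0941 -0.0154]
lid x 0.69 y [-0.124   0.0949 -0.0146]
lid front x at y -0.1 0.589
lid front x at y -0.06 0.587
lid front x at y 0.03 0.5857
lid front x at y 0.07 0.5866
tab 46
[[ 0.4839 -0.0259  0.0757]
 [ 0.5038 -0.0088  0.0822]
 [ 0.4937 -0.0179  0.0793]]
```

```bash
cat >> h.py <<'E'
from scipy.spatial.transform import Rotation as Rn
PSI=0.8
def RT(tilt=0,yaw=0,psi=PSI):
    "tool: y at yaw deg from the case y axis (0: jaws along case y), leaning back tilt deg"
    return (Rn.from_euler("z",psi,degrees=True)*Rn.from_euler("y",-tilt,degrees=True)*Rn.from_matrix([[-1,0,0],[0,1,0],[0,0,-1]])*Rn.from_euler("z",-yaw,degrees=True)).as_matrix()
def plan(wps,start=None,dm=.03,da=4.5):
    "wps: (pos,R,grip[,min rows]); prints calls of 5 rows"
    s=state(); p,R=(np.array(s["tcp_pos"]),np.array(s["tool_rot"])) if start is None else start
    rows=[]
    for w in wps:
        q,Q,g=w[:3]; q=np.array(q,float); rv=Rn.from_matrix(R.T@Q).as_rotvec(degrees=True)
        n=max(int(np.ceil(max(np.linalg.norm(q-p)/dm,np.linalg.norm(rv)/da))),w[3] if len(w)>3 else 1)
        p0,R0=p,R
        for i in range(1,n+1):
            t=p0+(q-p0)*i/n; T=R0@Rn.from_rotvec(rv*i/n,degrees=True).as_matrix()
            d=np.round(R.T@(t-p),4); a=np.round(Rn.from_matrix(R.T@T).as_rotvec(degrees=True),1)
            p=p+R@d; R=R@Rn.from_rotvec(a,degrees=True).as_matrix(); rows.append([*d,*a,g])
    while len(rows)%5: rows.append([0]*6+[rows[-1][6]])
    for i in range(0,len(rows),5): print("["+",".join(f"{v+0:g}" for r in rows[i:i+5] for v in r)+"]")
def show():
    s=state(); print("t",round(s["t"],2),"tcp",np.round(s["tcp_pos"],4),"F",np.round(s["wrist_force"],1),"gap",round(s["finger_gap"],3)); print(np.round(s["tool_rot"],3).tolist(),np.round(s["joints"],1))
E
python3 - <<'E'
from h import *
print(RT(20))
plan([([.40,.2,.23],RT(0),-1),([.455,-.018,.16],RT(20),-1)])
E
```

```text
[[-9.39601023e-01 -1.39621803e-02  3.41986805e-01]
 [-1.31201578e-02  9.99902524e-01  4.77534692e-03]
 [-3.42020143e-01 -4.33680869e-19 -9.39692621e-01]]
[-0.0194,-0.0207,-0.0035,0,0,-1.6,-1,-0.0189,-0.0213,-0.0034,0,0,-1.5,-1,-0.0183,-0.0218,-0.0035,0,0,-1.6,-1,-0.0177,-0.0222,-0.0035,0,0,-1.6,-1,-0.017,-0.0228,-0.0034,0,0,-1.5,-1]
[-0.0165,-0.0231,-0.0035,0,0,-1.6,-1,-0.0158,-0.0237,-0.0035,0,0,-1.6,-1,-0.0151,-0.024,-0.0034,0,0,-1.6,-1,-0.0144,-0.0245,-0.0035,0,0,-1.5,-1,-0.0138,-0.0248,-0.0035,0,0,-1.6,-1]
[-0.0131,-0.0253,-0.0034,0,0,-1.6,-1,-0.0124,-0.0255,-0.0035,0,0,-1.5,-1,-0.0118,-0.0259,-0.0035,0,0,-1.6,-1,-0.011,-0.0262,-0.0035,0,0,-1.6,-1,-0.0102,-0.0265,-0.0034,0,0,-1.5,-1]
[-0.0065,-0.0273,0.0087,0,-2.5,0,-1,-0.0061,-0.0274,0.0091,0,-2.5,0,-1,-0.0058,-0.0273,0.0093,0,-2.5,0,-1,-0.0053,-0.0274,0.0095,0,-2.5,0,-1,-0.0049,-0.0273,0.0097,0,-2.5,0,-1]
[-0.0044,-0.0274,0.01,0,-2.5,0,-1,-0.0041,-0.0273,0.0101,0,-2.5,0,-1,-0.0035,-0.0274,0.0103,0,-2.5,0,-1,0,0,0,0,0,0,-1,0,0,0,0,0,0,-1]
```

arm_command(increments=[-0.0194, -0.0207, -0.0035, 0, 0, -1.6, -1, -0.0189, -0.0213, -0.0034, 0, 0, -1.5, -1, -0.0183, -0.0218, -0.0035, 0, 0, -1.6, -1, -0.0177, -0.0222, -0.0035, 0, 0, -1.6, -1, -0.017, -0.0228, -0.0034, 0, 0, -1.5, -1])

```text
t: 1.32
tcp_pos: [0.301, 0.4651, 0.1955]
tool_rot: [[-0.967, 0.256, 0.0], [0.256, 0.967, 0.0], [-0.0, 0.0, -1.0]]
wrist_force: [0.3, 0.8, 0.2]
finger_gap: 1.003
```

arm_command(increments=[-0.0165, -0.0231, -0.0035, 0, 0, -1.6, -1, -0.0158, -0.0237, -0.0035, 0, 0, -1.6, -1, -0.0151, -0.024, -0.0034, 0, 0, -1.6, -1, -0.0144, -0.0245, -0.0035, 0, 0, -1.5, -1, -0.0138, -0.0248, -0.0035, 0, 0, -1.6, -1])

```text
t: 1.73
tcp_pos: [0.3506, 0.332, 0.213]
tool_rot: [[-0.993, 0.121, 0.001], [0.121, 0.993, 0.0], [-0.0, 0.0, -1.0]]
wrist_force: [0.2, 0.4, -0.2]
finger_gap: 1.001
```

arm_command(increments=[-0.0131, -0.0253, -0.0034, 0, 0, -1.6, -1, -0.0124, -0.0255, -0.0035, 0, 0, -1.5, -1, -0.0118, -0.0259, -0.0035, 0, 0, -1.6, -1, -0.011, -0.0262, -0.0035, 0, 0, -1.6, -1, -0.0102, -0.0265, -0.0034, 0, 0, -1.5, -1])

```text
t: 2.15
tcp_pos: [0.4002, 0.1987, 0.2304]
tool_rot: [[-1.0, -0.015, 0.001], [-0.015, 1.0, 0.0], [-0.001, 0.0, -1.0]]
wrist_force: [0.7, 1.0, -0.8]
finger_gap: 1.001
```

arm_command(increments=[-0.0065, -0.0273, 0.0087, 0, -2.5, 0, -1, -0.0061, -0.0274, 0.0091, 0, -2.5, 0, -1, -0.0058, -0.0273, 0.0093, 0, -2.5, 0, -1, -0.0053, -0.0274, 0.0095, 0, -2.5, 0, -1, -0.0049, -0.0273, 0.0097, 0, -2.5, 0, -1])

```text
t: 2.57
tcp_pos: [0.4347, 0.0626, 0.1863]
tool_rot: [[-0.975, -0.014, 0.22], [-0.014, 1.0, 0.002], [-0.22, -0.001, -0.976]]
wrist_force: [0.4, -0.4, -0.9]
finger_gap: 1.001
```

arm_command(increments=[-0.0044, -0.0274, 0.01, 0, -2.5, 0, -1, -0.0041, -0.0273, 0.0101, 0, -2.5, 0, -1, -0.0035, -0.0274, 0.0103, 0, -2.5, 0, -1, 0, 0, 0, 0, 0, 0, -1, 0, 0, 0, 0, 0, 0, -1])

```text
t: 2.98
tcp_pos: [0.4543, -0.0191, 0.1595]
tool_rot: [[-0.94, -0.01, 0.341], [-0.009, 1.0, 0.004], [-0.341, 0.001, -0.94]]
wrist_force: [-0.1, 0.4, -0.1]
finger_gap: 0.999
```

```bash
python3 - <<'E'
from h import *
show()
im,d=read_camera("wrist"); P=cloud("wrist",d); save("",im,"w1.png"); np.savez("w1.npz",im=im,P=P)
im2,d2=read_camera("top"); P2=cloud("top",d2); np.savez("t1.npz",im=im2,P=P2)
save("",np.vstack([im,im2[90:330]])[:, :],"w1.png")
x,y,h=P[...,0],P[...,1],P[...,2]
dark=(im.max(-1)<60)&(h>.04)&(h<.12)&(x>.42)&(x<.512)&(abs(y+.017)<.04)
q=P[dark]; print("tab",len(q)); 
if len(q):
    print(np.round([q.min(0),q.max(0),np.median(q,0)],4)); 
    v,u=np.nonzero(dark); print(u.min(),u.max(),v.min(),v.max())
    for a in np.arange(.475,.515,.005):
        k=q[abs(q[:,0]-a)<.0025]
        if len(k): print(round(a,3),np.round([k[:,1].min(),k[:,1].max(),np.percentile(k[:,2],90)],4))
E
```

```text
t 2.98 tcp [ 0.4543 -0.0191  0.1595] F [-0.1  0.4 -0.1] gap 0.999
[[-0.94, -0.01, 0.341], [-0.009, 1.0, 0.004], [-0.341, 0.001, -0.94]] [ -22.1  -29.9  132.5    8.8   59.2 -115.9]
tab 690
[[ 0.4797 -0.028   0.0697]
 [ 0.512  -0.0065  0.0812]
 [ 0.4918 -0.0174  0.078 ]]
245 268 185 215
0.48 [-0.028  -0.0074  0.0793]
0.485 [-0.028  -0.0065  0.0804]
0.49 [-0.028  -0.0073  0.0799]
0.495 [-0.028  -0.0071  0.0792]
0.5 [-0.0271 -0.0069  0.0785]
0.505 [-0.0271 -0.0068  0.0778]
0.51 [-0.0272 -0.0066  0.077 ]
```

View pics/w1.png

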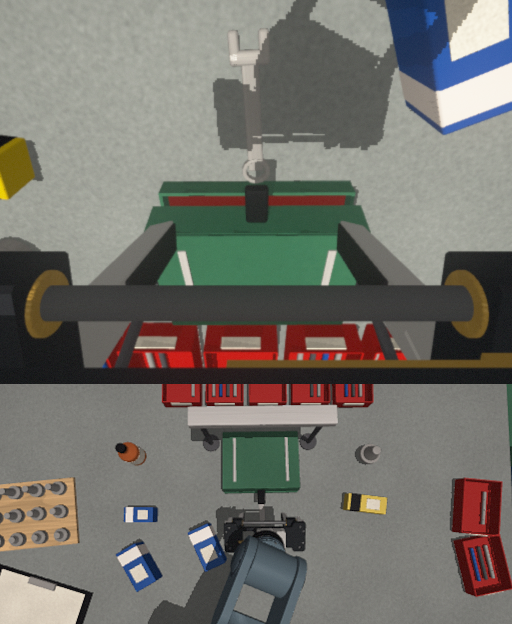

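```bash
python3 - <<'E'
from h import *
s=state(); R=np.array(s["tool_rot"]); p=np.array(s["tcp_pos"])
im,d=read_camera("scene"); Ps=cloud("scene",d)
for nm,P in (("top",np.load("t1.npz")["P"]),("scene",Ps)):
    q=P.reshape(-1,3); q=q[q[:,2]>.13]; T=(q-p)@R
    T=T[(abs(T[:,0])<.15)&(abs(T[:,1])<.13)&(T[:,2]>-.45)&(T[:,2]<0.0)]
    print(nm)
    for a in np.arange(-.3,.0,.02):
        k=T[(T[:,2]>a)&(T[:,2]<=a+.02)]
        if len(k)>3: print("z %.2f"%a,len(k),"x",np.round([k[:,0].min(),k[:,0].max()],3),"y",np.round([k[:,1].min(),k[:,1].max()],3))
g=np.array([.4915,-.0173,.0734]); R8=RT(8)
plan([(g+.019*R8[:,2]-.045*R8[:,2],R8,-1),(g+.019*R8[:,2],R8,-1)],dm=.02)
E
```

```text
top
z -0.30 64 x [-0.06   0.075] y [-0.064  0.076]
z -0.28 128 x [-0.049 -0.014] y [-0.035  0.04 ]
z -0.26 100 x [-0.037 -0.011] y [-0.035  0.018]
z -0.24 137 x [-0.038 -0.003] y [-0.037  0.025]
z -0.22 121 x [-0.037  0.009] y [-0.04   0.025]
z -0.18 1122 x [-0.035  0.033] y [-0.089  0.088]
z -0.16 374 x [-0.035  0.034] y [-0.087  0.085]
z -0.14 52 x [-0.035 -0.009] y [-0.081  0.08 ]
z -0.10 8 x [-0.01   0.005] y [-0.052  0.048]
z -0.08 21 x [-0.01  -0.002] y [-0.059  0.058]
z -0.06 29 x [-0.01  -0.007] y [-0.058  0.058]
z -0.04 17 x [-0.01   0.008] y [-0.059  0.056]
scene
z -0.30 595 x [-0.063  0.03 ] y [-0.067  0.076]
z -0.28 442 x [-0.052  0.013] y [-0.062  0.065]
z -0.26 364 x [-0.041  0.002] y [-0.036  0.036]
z -0.24 350 x [-0.04   0.014] y [-0.036  0.038]
z -0.22 239 x [-0.041  0.031] y [-0.04   0.036]
z -0.20 237 x [-0.024  0.005] y [-0.04   0.016]
z -0.18 1017 x [-0.039  0.033] y [-0.087  0.088]
z -0.16 564 x [-0.037  0.02 ] y [-0.087  0.088]
z -0.14 231 x [-0.038  0.027] y [-0.079  0.08 ]
z -0.12 79 x [-0.013  0.003] y [-0.059  0.059]
z -0.10 99 x [-0.014  0.006] y [-0.059  0.059]
z -0.08 85 x [-0.014 -0.005] y [-0.058  0.059]
z -0.06 86 x [-0.013 -0.005] y [-0.058  0.059]
z -0.04 34 x [-0.013 -0.005] y [-0.057  0.059]
[-0.0023,-0.0001,0.0173,0,3,0,-1,-0.0033,-0.0002,0.0171,0,3,0,-1,-0.0041,-0.0001,0.0169,0,3,0,-1,-0.005,-0.0002,0.0167,0,3,0.1,-1,0,0,0.015,0,0,0,-1]
[0,0,0.015,0,0,0,-1,0,0,0.015,0,0,0,-1,0,0,0,0,0,0,-1,0,0,0,0,0,0,-1,0,0,0,0,0,0,-1]
```

arm_command(increments=[-0.0023, -0.0001, 0.0173, 0, 3, 0, -1, -0.0033, -0.0002, 0.0171, 0, 3, 0, -1, -0.0041, -0.0001, 0.0169, 0, 3, 0, -1, -0.005, -0.0002, 0.0167, 0, 3, 0.1, -1, 0, 0, 0.015, 0, 0, 0, -1])

```text
t: 3.55
tcp_pos: [0.4927, -0.0171, 0.0841]
tool_rot: [[-0.99, -0.015, 0.14], [-0.015, 1.0, 0.002], [-0.14, -0.001, -0.99]]
wrist_force: [1.0, -0.3, 0.0]
finger_gap: 0.997
```

arm_command(increments=[0, 0, 0.015, 0, 0, 0, -1, 0, 0, 0.015, 0, 0, 0, -1, 0, 0, 0, 0, 0, 0, -1, 0, 0, 0, 0, 0, 0, -1, 0, 0, 0, 0, 0, 0, -1])

```text
t: 3.97
tcp_pos: [0.4944, -0.0175, 0.0549]
tool_rot: [[-0.99, -0.013, 0.141], [-0.013, 1.0, 0.002], [-0.141, -0.0, -0.99]]
wrist_force: [0.2, 0.2, -0.1]
finger_gap: 1.001
```

```bash
python3 - <<'E'
from h import *
show(); g=np.array([.4915,-.0173,.0734]); R8=RT(8); print("want",g+.019*R8[:,2])
print(R8)
E
```

```text
t 3.97 tcp [ 0.4944 -0.0175  0.0549] F [ 0.2  0.2 -0.1] gap 1.001
[[-0.99, -0.013, 0.141], [-0.013, 1.0, 0.002], [-0.141, -0.0, -0.99]] [ -16.7   -3.9  122.8    3.    53.4 -109.1]
want [ 0.49414403 -0.01726308  0.05458491]
[[-0.99017154 -0.01396218  0.13915953]
 [-0.0138263   0.99990252  0.00194316]
 [-0.1391731   0.         -0.99026807]]
```

arm_command(increments=[0, 0, 0, 0, 0, 0, 1, 0, 0, 0, 0, 0, 0, 1, 0, 0, 0, 0, 0, 0, 1, 0, 0, 0, 0, 0, 0, 1, 0, 0, 0, 0, 0, 0, 1])

```text
t: 4.38
tcp_pos: [0.4938, -0.0183, 0.0541]
tool_rot: [[-0.99, -0.011, 0.14], [-0.011, 1.0, 0.002], [-0.14, 0.0, -0.99]]
wrist_force: [0.8, -0.1, -0.0]
finger_gap: 0.681
```

arm_command(increments=[0, 0, 0, 0, 0, 0, 1, 0, 0, 0, 0, 0, 0, 1, 0, 0, 0, 0, 0, 0, 1, 0, 0, 0, 0, 0, 0, 1, 0, 0, 0, 0, 0, 0, 1])

```text
t: 4.8
tcp_pos: [0.4936, -0.0182, 0.0536]
tool_rot: [[-0.99, -0.012, 0.139], [-0.011, 1.0, 0.002], [-0.139, 0.0, -0.99]]
wrist_force: [0.2, -1.4, -0.3]
finger_gap: 0.326
```

```bash
cat >> h.py <<'E'
H=np.array([.685,-.0155,.026])
def gpt(th):
    t=np.radians(th); x=-.198*np.cos(t)+.02*np.sin(t); z=.198*np.sin(t)+.02*np.cos(t)
    return H+[x*np.cos(np.radians(PSI)),x*np.sin(np.radians(PSI)),z]
def theta():
    s=state(); g=np.array(s["tcp_pos"])-.019*np.array(s["tool_rot"])[:,2]; v=g-H
    return np.degrees(np.arctan2(v[2],-v[0]))-np.degrees(np.arctan2(.02,.198)), np.hypot(v[0],v[2])
E
python3 - <<'E'
from h import *
show(); th,r=theta(); print(th,r,np.hypot(.198,.02))
s=state(); p=s["tcp_pos"]; R=s["tool_rot"]
w=[]
off=p-.019*R[:,2]-gpt(th)   # keep offset
for k in range(1,16):
    t=th+(62-th)*k/15; tl=8+30*k/15; Q=RT(tl); w.append((gpt(t)+off*(1-k/15)+.019*Q[:,2],Q,1))
plan(w)
E
```

```text
t 4.8 tcp [ 0.4936 -0.0182  0.0536] F [ 0.2 -1.4 -0.3] gap 0.326
[[-0.99, -0.012, 0.139], [-0.011, 1.0, 0.002], [-0.139, 0.0, -0.99]] [ -16.8   -3.8  122.9    3.    53.4 -109.1]
7.694995979242669 0.19956654217963618 0.19900753754569198
[-0.0057,0,-0.0115,0,-2,-0.1,1,-0.0067,0,-0.0111,0,-2,0,1,-0.0079,0,-0.0103,0,-2,0,1,-0.0088,0,-0.0096,0,-2,0,1,-0.0097,0,-0.0088,0,-2,0,1]
[-0.0105,0,-0.0078,0,-2,0,1,-0.0112,0,-0.0069,0,-2,0,1,-0.0119,0,-0.0057,0,-2,0,1,-0.0123,0.0001,-0.0047,0,-2,0,1,-0.0128,0,-0.0035,0,-2,0,1]
[-0.0131,0,-0.0023,0,-2,0,1,-0.0132,0,-0.001,0,-2,0,1,-0.0132,0,0.0002,0,-2,0,1,-0.0132,0,0.0014,0,-2,0,1,-0.013,0,0.0026,0,-2,0,1]
```

arm_command(increments=[0, 0, 0, 0, 0, 0, 1, 0, 0, 0, 0, 0, 0, 1, 0, 0, 0, 0, 0, 0, 1, 0, 0, 0, 0, 0, 0, 1, 0, 0, 0, 0, 0, 0, 1])

```text
t: 5.22
tcp_pos: [0.494, -0.0182, 0.054]
tool_rot: [[-0.99, -0.012, 0.14], [-0.011, 1.0, 0.002], [-0.14, 0.0, -0.99]]
wrist_force: [-0.7, -0.1, 2.3]
finger_gap: 0.007
```

arm_command(increments=[-0.0057, 0, -0.0115, 0, -2, 0, 1, -0.0067, 0, -0.0111, 0, -2, 0, 1, -0.0079, 0, -0.0103, 0, -2, 0, 1, -0.0088, 0, -0.0096, 0, -2, 0, 1, -0.0097, 0, -0.0088, 0, -2, 0, 1])

```text
t: 5.63
tcp_pos: [0.521, -0.0177, 0.1126]
tool_rot: [[-0.951, -0.012, 0.31], [-0.011, 1.0, 0.004], [-0.31, 0.0, -0.951]]
wrist_force: [0.0, 0.2, -0.8]
finger_gap: 0.007
```

```bash
python3 - <<'E'
from h import *
show(); print(theta())
E
```

```text
t 5.63 tcp [ 0.521  -0.0177  0.1126] F [ 0.   0.2 -0.8] gap 0.007
[[-0.951, -0.012, 0.31], [-0.011, 1.0, 0.004], [-0.31, 0.0, -0.951]] [ -17.9  -12.3  124.8    7.4   50.6 -112.4]
(np.float64(25.865868216986684), np.float64(0.199562661490291))
```

```bash
python3 - <<'E'
from h import *
im,d=read_camera("wrist"); P=cloud("wrist",d)
im2,d2=read_camera("scene"); P2=cloud("scene",d2); im3,d3=read_camera("top"); P3=cloud("top",d3)
save("",np.vstack([im,im2[100:320]]),"w2.png")
for nm,P in(("top",P3),("scene",P2)):
    x,y,h=P[...,0],P[...,1],P[...,2]
    m=(h>.062)&(h<.14)&(x>.55)&(x<.64 if nm=="top" else x<.7)&(abs(y+.017)<.1)
    q=P[m]; A=np.c_[q[:,:2],np.ones(len(q))]; c,_,_,_=np.linalg.lstsq(A,q[:,2],rcond=None)
    print(nm,np.round(c,4),np.degrees(np.arctan(-c[0])),np.std(A@c-q[:,2]))
E
```

```text
top [-0.1398 -0.0017  0.1668] 7.957474718806003 0.0018558169061847194
scene [-0.1409 -0.0012  0.1672] 8.021389276354359 0.0019230796265542348
```

View pics/w2.png

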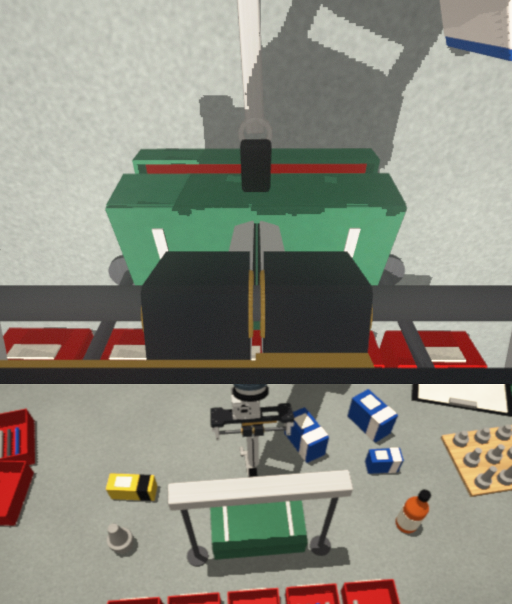

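```bash
python3 - <<'E'
from h import *
s=state(); R=np.array(s["tool_rot"]); p=np.array(s["tcp_pos"])
for c in ("wrist","scene","top"):
    im,d=read_camera(c); P=cloud(c,d); T=(P-p)@R
    m=(abs(T[...,0])<.03)&(abs(T[...,1])<.07)&(T[...,2]>-.12)&(T[...,2]<.03); k=T[m]; print(c,len(k))
    for a in np.arange(-.12,.03,.01):
        j=k[(k[:,2]>a)&(k[:,2]<=a+.01)]
        if len(j)>2: print("%.2f"%a,len(j),np.round([*j[:,0][[j[:,0].argmin(),j[:,0].argmax()]],j[:,1].min(),j[:,1].max()],3))
    if c=="wrist":
        for r in (230,240,250,270,300): print(r,np.round(T[r,250],3),np.round(T[r,257],3))
        x=P[...,0];y=P[...,1];h=P[...,2]
        dark=(im.max(-1)<60)&(h>.04)&(h<.12)&(x>.42)&(x<.53)&(abs(y+.017)<.04); q=P[dark]
        for a in np.arange(.475,.53,.005):
            j=q[abs(q[:,0]-a)<.0025]
            if len(j): print("tab",round(a,3),np.round([j[:,1].min(),j[:,1].max(),j[:,2].min(),j[:,2].max()],4))
E
```

```text
wrist 7040
-0.12 36 [-0.008 -0.001 -0.001  0.002]
-0.10 45 [ 0.006  0.01  -0.001  0.001]
-0.09 126 [ 0.007  0.01  -0.002  0.003]
-0.08 158 [-0.007  0.01  -0.011  0.012]
-0.07 485 [-0.008  0.01  -0.012  0.013]
-0.06 362 [ 0.007  0.01  -0.012  0.013]
-0.05 301 [ 0.007  0.01  -0.012  0.013]
-0.04 226 [ 0.007  0.01  -0.012  0.013]
-0.03 38 [ 0.007  0.009 -0.005  0.006]
0.02 5262 [-0.017  0.03  -0.07   0.07 ]
230 [ 0.009 -0.003 -0.043] [ 0.008  0.001 -0.039]
240 [ 0.009 -0.003 -0.058] [ 0.008  0.001 -0.054]
250 [ 0.009 -0.002 -0.071] [ 0.008  0.001 -0.066]
270 [ 0.031 -0.001 -0.135] [-0.001  0.001 -0.068]
300 [ 0.028 -0.001 -0.143] [ 0.027  0.    -0.141]
tab 0.48 [-0.0287 -0.0083  0.0703  0.0793]
tab 0.485 [-0.0286 -0.0075  0.0758  0.08  ]
tab 0.49 [-0.0287 -0.0074  0.0746  0.0792]
tab 0.495 [-0.0288 -0.0071  0.074   0.0787]
tab 0.5 [-0.0281 -0.0076  0.0744  0.0781]
tab 0.505 [-0.0282 -0.0075  0.0736  0.0771]
tab 0.51 [-0.0283 -0.0072  0.0721  0.0762]
tab 0.515 [-0.0284 -0.007   0.0713  0.0763]
tab 0.52 [-0.0284 -0.007   0.0706  0.0746]
scene 341
-0.12 15 [-0.012 -0.008 -0.01   0.012]
-0.11 35 [-0.012  0.004 -0.012  0.012]
-0.10 45 [-0.012  0.009 -0.012  0.012]
-0.09 37 [-0.012 -0.005 -0.012  0.011]
-0.08 41 [-0.013 -0.005 -0.012  0.013]
-0.07 41 [-0.013  0.003 -0.012  0.013]
-0.06 42 [-0.012  0.004 -0.012  0.013]
-0.05 38 [-0.012  0.01  -0.012  0.013]
-0.04 28 [-0.012 -0.003 -0.011  0.012]
-0.03 4 [-0.008 -0.005 -0.002  0.003]
0.02 15 [ 0.024  0.03  -0.011  0.009]
top 455
0.01 52 [-0.005  0.005 -0.07   0.068]
0.02 398 [-0.024  0.01  -0.068  0.069]
```

```bash
python3 - <<'E'
from h import *
s=state(); R=np.array(s["tool_rot"]); p=np.array(s["tcp_pos"])
for c in ("wrist","scene"):
    im,d=read_camera(c); P=cloud(c,d); T=(P-p)@R
    m=(abs(T[...,0])<.016)&(abs(T[...,1])<.015)&(T[...,2]>-.044)&(T[...,2]<.01); k=T[m]
    print(c,np.histogram(k[:,2],np.arange(-.044,-.01,.002))[0], "x med",np.round(np.median(k[:,0]),4),"y",np.round(np.median(k[:,1]),4))
    print(np.round(np.sort(k[:,2])[-8:],4))
E
```

```text
wrist [57 57 52 47 52 40 23 20 13  1  0  0  0  0  0  0] x med 0.0086 y 0.0001
[-0.0274 -0.0273 -0.0273 -0.0272 -0.0271 -0.0268 -0.0264 -0.026 ]
scene [10  5  9  6  5  4  3  3  0  0  0  0  0  0  0  0] x med -0.0102 y 0.0008
[-0.0325 -0.0324 -0.0312 -0.0312 -0.0308 -0.0295 -0.0294 -0.0281]
```

```bash
sed -i 's/^def theta/G=.046\ndef theta/; s/-\.019\*np.array(s\["tool_rot"\])/-G*np.array(s["tool_rot"])/' h.py; python3 - <<'E'
from h import *
show(); Q=RT(8); g=np.array([.491,-.0178,.0734])
plan([(g+(G-.05)*Q[:,2],Q,-1,9),(g+(G-.05)*Q[:,2],Q,-1,2),(g+G*Q[:,2],Q,-1,4)])
E
```

```text
t 6.03 tcp [ 0.5206 -0.0177  0.1114] F [ 0.5 -0.5 -0.4] gap 0.006
[[-0.951, -0.012, 0.307], [-0.011, 1.0, 0.004], [-0.307, 0.001, -0.952]] [ -17.9  -12.1  124.8    7.3   50.6 -112.3]
[0.0043,0,0.0026,0,1.1,0,-1,0.0043,0.0001,0.0026,0,1.1,0,-1,0.0043,0,0.0028,0,1.1,0,-1,0.0042,0,0.0028,0,1.1,-0.1,-1,0.0041,0,0.0029,0,1.1,0,-1]
[0.0041,0.0001,0.003,0,1.1,0,-1,0.004,0,0.003,0,1.1,0,-1,0.004,0,0.0032,0,1.1,0,-1,0.0039,0.0001,0.0032,0,1.1,0,-1,0,0,0,0,0,0,-1]
[0,0,0,0,0,0,-1,0,0,0.0125,0,0,0,-1,0,0,0.0125,0,0,0,-1,0,0,0.0125,0,0,0,-1,0,0,0.0125,0,0,0,-1]
```

arm_command(increments=[0.0043, 0, 0.0026, 0, 1.1, 0, -1, 0.0043, 0.0001, 0.0026, 0, 1.1, 0, -1, 0.0043, 0, 0.0028, 0, 1.1, 0, -1, 0.0042, 0, 0.0028, 0, 1.1, -0.1, -1, 0.0041, 0, 0.0029, 0, 1.1, 0, -1])

```text
t: 6.45
tcp_pos: [0.5039, -0.0179, 0.0927]
tool_rot: [[-0.977, -0.013, 0.214], [-0.013, 1.0, 0.003], [-0.214, -0.0, -0.977]]
wrist_force: [-0.4, 0.0, 0.4]
finger_gap: 0.323
```

arm_command(increments=[0.0041, 0, 0.003, 0, 1.1, 0, -1, 0.004, 0, 0.003, 0, 1.1, 0, -1, 0.004, 0, 0.0032, 0, 1.1, 0, -1, 0.0039, 0, 0.0032, 0, 1.1, 0, -1, 0, 0, 0, 0, 0, 0, -1])

```text
t: 6.87
tcp_pos: [0.4904, -0.018, 0.0773]
tool_rot: [[-0.99, -0.013, 0.139], [-0.013, 1.0, 0.002], [-0.139, 0.0, -0.99]]
wrist_force: [-0.4, -0.3, 0.2]
finger_gap: 0.678
```

arm_command(increments=[0, 0, 0, 0, 0, 0, -1, 0, 0, 0.0125, 0, 0, 0, -1, 0, 0, 0.0125, 0, 0, 0, -1, 0, 0, 0.0125, 0, 0, 0, -1, 0, 0, 0.0125, 0, 0, 0, -1])

```text
t: 7.28
tcp_pos: [0.4984, -0.0181, 0.0285]
tool_rot: [[-0.99, -0.013, 0.142], [-0.013, 1.0, 0.001], [-0.142, -0.0, -0.99]]
wrist_force: [-0.3, 0.2, -0.7]
finger_gap: 0.995
```

arm_command(increments=[0, 0, 0, 0, 0, 0, 1, 0, 0, 0, 0, 0, 0, 1, 0, 0, 0, 0, 0, 0, 1, 0, 0, 0, 0, 0, 0, 1, 0, 0, 0, 0, 0, 0, 1])

```text
t: 7.7
tcp_pos: [0.4986, -0.0182, 0.0296]
tool_rot: [[-0.99, -0.013, 0.142], [-0.013, 1.0, 0.001], [-0.142, -0.001, -0.99]]
wrist_force: [-0.0, 0.4, -0.8]
finger_gap: 0.68
```

arm_command(increments=[0, 0, 0, 0, 0, 0, 1, 0, 0, 0, 0, 0, 0, 1, 0, 0, 0, 0, 0, 0, 1, 0, 0, 0, 0, 0, 0, 1, 0, 0, 0, 0, 0, 0, 1])

```text
t: 8.12
tcp_pos: [0.498, -0.018, 0.0286]
tool_rot: [[-0.99, -0.013, 0.141], [-0.013, 1.0, 0.002], [-0.141, -0.0, -0.99]]
wrist_force: [1.3, -0.6, -0.2]
finger_gap: 0.331
```

arm_command(increments=[0, 0, 0, 0, 0, 0, 1, 0, 0, 0, 0, 0, 0, 1, 0, 0, 0, 0, 0, 0, 1, 0, 0, 0, 0, 0, 0, 1, 0, 0, 0, 0, 0, 0, 1])

```text
t: 8.53
tcp_pos: [0.498, -0.0186, 0.0286]
tool_rot: [[-0.99, -0.013, 0.141], [-0.013, 1.0, 0.001], [-0.141, -0.001, -0.99]]
wrist_force: [-0.6, -5.0, -1.4]
finger_gap: 0.227
```

```bash
python3 - <<'E'
from h import *
show(); th,r=theta(); print(th,r)
s=state(); p=s["tcp_pos"]; R=s["tool_rot"]; off=p-G*R[:,2]-gpt(th); print(off)
w=[]
for k in range(1,16):
    t=th+(62-th)*k/15; Q=RT(8+30*k/15); w.append((gpt(t)+off*(1-k/15)+G*Q[:,2],Q,1))
plan(w)
E
```

```text
t 8.53 tcp [ 0.498  -0.0186  0.0286] F [-0.6 -5.  -1.4] gap 0.227
[[-0.99, -0.013, 0.141], [-0.013, 1.0, 0.001], [-0.141, -0.001, -0.99]] [ -16.7   -0.6  122.9    3.1   50.  -109.3]
8.202466907386817 0.19939119673972358
[-3.91135514e-04 -3.94426674e-04  9.26229424e-05]
[-0.0066,0.0001,-0.0114,-0.1,-1.9,0,1,-0.0077,0,-0.0109,0,-2,0,1,-0.0088,0,-0.0102,0,-2,0,1,-0.0097,0.0001,-0.0095,0,-2,0,1,-0.0106,0,-0.0086,0,-2,0,1]
[-0.0114,0,-0.0078,0,-2,0,1,-0.0121,0.0001,-0.0067,0,-2,0,1,-0.0127,0,-0.0057,0,-2,0,1,-0.0132,0.0001,-0.0046,0,-2,0,1,-0.0136,0,-0.0034,0,-2,0,1]
[-0.0139,0,-0.0023,0,-2,0,1,-0.0141,0.0001,-0.001,0,-2,0,1,-0.014,0,0.0001,0,-2,0,1,-0.014,0,0.0014,0,-2,0,1,-0.0139,0.0001,0.0026,0,-2,0,1]
```

arm_command(increments=[-0.0066, 0, -0.0114, 0, -2, 0, 1, -0.0077, 0, -0.0109, 0, -2, 0, 1, -0.0088, 0, -0.0102, 0, -2, 0, 1, -0.0097, 0, -0.0095, 0, -2, 0, 1, -0.0106, 0, -0.0086, 0, -2, 0, 1])

```text
t: 8.95
tcp_pos: [0.5284, -0.0181, 0.086]
tool_rot: [[-0.951, -0.014, 0.308], [-0.013, 1.0, 0.003], [-0.308, -0.001, -0.951]]
wrist_force: [2.7, -6.5, -9.5]
finger_gap: 0.229
```

```bash
python3 - <<'E'
from h import *
show(); print(theta())
E
```

```text
t 8.95 tcp [ 0.5284 -0.0181  0.086 ] F [ 2.7 -6.5 -9.5] gap 0.229
[[-0.951, -0.014, 0.308], [-0.013, 1.0, 0.003], [-0.308, -0.001, -0.951]] [ -17.6   -8.5  124.7    7.5   47.  -112.7]
(np.float64(25.504298214713486), np.float64(0.19986260324312038))
```

Lid is moving with the hand. Continuing.

arm_command(increments=[-0.0114, 0, -0.0078, 0, -2, 0, 1, -0.0121, 0, -0.0067, 0, -2, 0, 1, -0.0127, 0, -0.0057, 0, -2, 0, 1, -0.0132, 0, -0.0046, 0, -2, 0, 1, -0.0136, 0, -0.0034, 0, -2, 0, 1])

```text
t: 9.37
tcp_pos: [0.5753, -0.0174, 0.1349]
tool_rot: [[-0.885, -0.014, 0.465], [-0.013, 1.0, 0.006], [-0.465, -0.001, -0.885]]
wrist_force: [-6.3, -7.0, -3.0]
finger_gap: 0.228
```

arm_command(increments=[-0.0139, 0, -0.0023, 0, -2, 0, 1, -0.0141, 0, -0.001, 0, -2, 0, 1, -0.014, 0, 0, 0, -2, 0, 1, -0.014, 0, 0.0014, 0, -2, 0, 1, -0.0139, 0, 0.0026, 0, -2, 0, 1])

```text
t: 9.78
tcp_pos: [0.638, -0.0159, 0.1746]
tool_rot: [[-0.786, -0.013, 0.618], [-0.01, 1.0, 0.009], [-0.618, 0.001, -0.786]]
wrist_force: [0.8, -0.2, 0.6]
finger_gap: 0.096
```

```bash
python3 - <<'E'
from h import *
show(); th,r=theta(); print(th,r)
s=state(); p=s["tcp_pos"]; R=s["tool_rot"]; off=p-G*R[:,2]-gpt(th); print(off)
im,d=read_camera("top"); P=cloud("top",d); im2,d2=read_camera("scene"); P2=cloud("scene",d2)
for nm,P in(("top",P),("scene",P2)):
    x,y,h=P[...,0],P[...,1],P[...,2]
    m=(h>.09)&(h<.19)&(x>.55)&(x<.80)&(abs(y+.017)<.1)
    q=P[m]
    if len(q)<30: print(nm,len(q)); continue
    c0=q.mean(0); n=np.linalg.svd(q-c0)[2][2]; e=abs((q-c0)@n); q=q[e<np.percentile(e,80)]; c0=q.mean(0); n=np.linalg.svd(q-c0)[2][2]; n*=np.sign(n[0])
    print(nm,len(q),np.round(c0,3),np.round(n,3),"lid deg",np.degrees(np.arctan2(n[0],n[2])),np.std((q-c0)@n))
w=[]
for k in range(1,5):
    t=th+(73-th)*k/4; Q=RT(38+4*k/4); w.append((gpt(t)+off*(1-k/4)+G*Q[:,2],Q,1))
plan(w)
save("",im2,"s3.png")
E
```

```text
t 9.78 tcp [ 0.638  -0.0159  0.1746] F [ 0.8 -0.2  0.6] gap 0.096
[[-0.786, -0.013, 0.618], [-0.01, 1.0, 0.009], [-0.618, 0.001, -0.786]] [ -16.9   -9.7  121.3   20.1   33.2 -121.1]
62.014666076121365 0.19954884982210916
[-0.00021202  0.0002148   0.00050112]
top 1562 [ 0.648 -0.016  0.149] [0.757 0.011 0.654] lid deg 49.18871189412672 0.003958397602785089
scene 2940 [ 0.664 -0.018  0.131] [0.811 0.011 0.585] lid deg 54.21382874258822 0.001023793976184829
[-0.0096,-0.0002,0.0029,0,-0.9,-0.1,1,-0.0096,-0.0001,0.0035,0,-1,0,1,-0.0095,0,0.0041,0,-1,0,1,-0.0091,-0.0001,0.0047,0,-1,0,1,0,0,0,0,0,0,1]
```

```bash
python3 - <<'E'
from h import *
s=state(); R=np.array(s["tool_rot"]); p=np.array(s["tcp_pos"])
im,d=read_camera("wrist"); P=cloud("wrist",d); np.savez("w3.npz",im=im,P=P)
im2,d2=read_camera("scene"); P2=cloud("scene",d2); np.savez("s3.npz",im=im2,P=P2)
save("",np.vstack([im[120:],cv2.resize(im2[130:300,130:386],None,fx=2,fy=2)]),"w3.png")
x,y,h=P2[...,0],P2[...,1],P2[...,2]
m=(h>.05)&(h<.23)&(x>.58)&(x<.75)&(abs(y+.017)<.11)
q=P2[m]
for _ in range(4):
    c=q.mean(0); n=np.linalg.svd(q-c,full_matrices=False)[2][2]; n*=np.sign(n[0]); e=abs((q-c)@n); q=q[e<max(.003,2*np.median(e))]
print(len(q),n,np.degrees(np.arctan2(n[0],n[2])),np.std((q-c)@n)); print("zmax lid",q[:,2].max(),"x there",q[q[:,2].argmax()])
# distance hinge to top plane
print("hinge->plane",(c-H)@n)
E
```

```text
5372 [0.81238871 0.01184989 0.58299586] 54.33558074142567 0.0013297050372193544
zmax lid 0.17320067849606813 x there [ 0.63788672 -0.06017522  0.17320068]
hinge->plane 0.044496717960860896
```

View pics/w3.png

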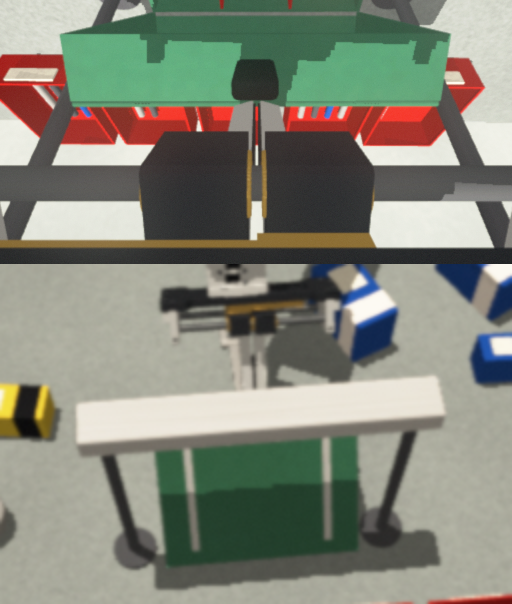

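```bash
sed -i 's/^G=.046/G=.048/' h.py; python3 - <<'E'
from h import *
show(); s=state(); p=s["tcp_pos"];R=s["tool_rot"]; Q=RT(38); g=gpt(54.3); print(g)
print("z of tool",Q[:,2], "top pos now rel", (p-G*R[:,2]-g)@R)
plan([(p-.06*R[:,2],R,-1,4),(g+(G-.06)*Q[:,2],Q,-1,6),(g+(G-.06)*Q[:,2],Q,-1,5)])
print(); plan([(g+(G-.03)*Q[:,2],Q,-1,2),(g+G*Q[:,2],Q,-1,3)],start=(g+(G-.06)*Q[:,2],Q))
E
```

```text
t 9.98 tcp [ 0.6374 -0.0157  0.1739] F [-0.3  0.3 -0.2] gap 0.003
[[-0.788, -0.014, 0.616], [-0.01, 1.0, 0.009], [-0.616, 0.001, -0.788]] [ -16.9   -9.7  121.3   20.    33.3 -121. ]
[ 0.58571019 -0.01688644  0.19846336]
z of tool [ 0.61560146  0.00859598 -0.78801075] top pos now rel [-0.02559933  0.00048747  0.00316486]
[0,0,-0.015,0,0,0,-1,0,0,-0.015,0,0,0,-1,0,0,-0.015,0,0,0,-1,0,0,-0.015,0,0,0,-1,0.0043,-0.0001,-0.0005,0,0,0,-1]
[0.0042,-0.0001,-0.0006,0,0,0,-1,0.0043,0,-0.0005,0,0,0,-1,0.0043,-0.0001,-0.0005,0,0,0,-1,0.0042,-0.0001,-0.0005,0,0,0,-1,0.0043,-0.0001,-0.0006,0,0,0,-1]
[0,0,0,0,0,0,-1,0,0,0,0,0,0,-1,0,0,0,0,0,0,-1,0,0,0,0,0,0,-1,0,0,0,0,0,0,-1]

[0,0,0.015,0,0,0,-1,0,0,0.015,0,0,0,-1,0,0,0.01,0,0,0,-1,0,0,0.01,0,0,0,-1,0,0,0.01,0,0,0,-1]
```

arm_command(increments=[0, 0, -0.015, 0, 0, 0, -1, 0, 0, -0.015, 0, 0, 0, -1, 0, 0, -0.015, 0, 0, 0, -1, 0, 0, -0.015, 0, 0, 0, -1, 0.0043, 0, -0.0005, 0, 0, 0, -1])

```text
t: 10.4
tcp_pos: [0.5977, -0.0168, 0.2227]
tool_rot: [[-0.784, -0.013, 0.621], [-0.011, 1.0, 0.007], [-0.621, -0.001, -0.784]]
wrist_force: [0.9, -0.4, 0.5]
finger_gap: 0.323
```

arm_command(increments=[0.0042, -0.0001, -0.0006, 0, 0, 0, -1, 0.0043, 0, -0.0005, 0, 0, 0, -1, 0.0043, -0.0001, -0.0005, 0, 0, 0, -1, 0.0042, -0.0001, -0.0005, 0, 0, 0, -1, 0.0043, -0.0001, -0.0006, 0, 0, 0, -1])

```text
t: 10.82
tcp_pos: [0.578, -0.0172, 0.207]
tool_rot: [[-0.788, -0.013, 0.616], [-0.01, 1.0, 0.009], [-0.616, 0.0, -0.788]]
wrist_force: [-0.5, -0.5, -0.4]
finger_gap: 0.678
```

arm_command(increments=[0, 0, 0, 0, 0, 0, -1, 0, 0, 0, 0, 0, 0, -1, 0, 0, 0, 0, 0, 0, -1, 0, 0, 0, 0, 0, 0, -1, 0, 0, 0, 0, 0, 0, -1])

```text
t: 11.23
tcp_pos: [0.5789, -0.0174, 0.2085]
tool_rot: [[-0.787, -0.013, 0.617], [-0.011, 1.0, 0.008], [-0.617, -0.0, -0.787]]
wrist_force: [-0.0, 0.1, -0.2]
finger_gap: 0.993
```

```bash
python3 - <<'E'
from h import *
show(); s=state(); p=s["tcp_pos"];R=s["tool_rot"]
im,d=read_camera("wrist"); P=cloud("wrist",d); T=(P-p)@R
dark=(im.max(-1)<60)&(abs(T[...,1])<.02)&(abs(T[...,0])<.05)&(T[...,2]>-.04)
# tab points in lid plane coordinates
v=P[dark]-H; t=np.radians(54.3); lx=v[:,0]*np.cos(t)-v[:,2]*np.sin(t); lz=v[:,0]*np.sin(t)+v[:,2]*np.cos(t)
print("tab n",dark.sum(),"lid x",np.percentile(lx,[1,50,99]).round(4),"lid z",np.percentile(lz,[1,50,99]).round(4),"tool y",np.percentile(T[dark][:,1],[1,50,99]).round(4),"tool x",np.percentile(T[dark][:,0],[1,99]).round(4))
# finger tips: open
k=(abs(T[...,0])<.016)&(abs(T[...,1])>.042)&(abs(T[...,1])<.062)&(T[...,2]>-.06); print("wrist fing",np.sort(T[k][:,2])[-6:].round(4))
im,d=read_camera("scene"); T=(cloud("scene",d)-p)@R
k=(abs(T[...,0])<.02)&(abs(T[...,1])>.042)&(abs(T[...,1])<.062)&(T[...,2]>-.08)&(T[...,2]<.01); print("scene fing",np.sort(T[k][:,2])[-6:].round(4),np.median(T[k][:,0]))
E
```

```text
t 11.23 tcp [ 0.5789 -0.0174  0.2085] F [-0.   0.1 -0.2] gap 0.993
[[-0.787, -0.013, 0.617], [-0.011, 1.0, 0.008], [-0.617, -0.0, -0.787]] [ -19.7  -22.3  127.3   19.5   40.3 -121.5]
tab n 569 lid x [-0.2102 -0.1988 -0.1732] lid z [0.0141 0.0146 0.021 ] tool y [-0.0099  0.0001  0.0101] tool x [-0.0006  0.0075]
wrist fing [0.2093 0.2093 0.2093 0.2094 0.2095 0.2096]
scene fing [-0.0296 -0.0293 -0.029  -0.0286 -0.0278 -0.0272] -0.00972974993958365
```

arm_command(increments=[0, 0, 0.015, 0, 0, 0, -1, 0, 0, 0.015, 0, 0, 0, -1, 0, 0, 0.01, 0, 0, 0, -1, 0, 0, 0.01, 0, 0, 0, -1, 0, 0, 0.01, 0, 0, 0, -1])

```text
t: 11.75
tcp_pos: [0.6161, -0.0168, 0.1606]
tool_rot: [[-0.787, -0.013, 0.617], [-0.011, 1.0, 0.008], [-0.617, -0.0, -0.787]]
wrist_force: [-0.2, 0.8, 0.4]
finger_gap: 1.002
```

arm_command(increments=[0, 0, 0, 0, 0, 0, 1, 0, 0, 0, 0, 0, 0, 1, 0, 0, 0, 0, 0, 0, 1, 0, 0, 0, 0, 0, 0, 1, 0, 0, 0, 0, 0, 0, 1])

```text
t: 12.17
tcp_pos: [0.6158, -0.0169, 0.1618]
tool_rot: [[-0.786, -0.013, 0.618], [-0.011, 1.0, 0.008], [-0.618, -0.001, -0.786]]
wrist_force: [-0.0, 0.6, -0.1]
finger_gap: 0.68
```

arm_command(increments=[0, 0, 0, 0, 0, 0, 1, 0, 0, 0, 0, 0, 0, 1, 0, 0, 0, 0, 0, 0, 1, 0, 0, 0, 0, 0, 0, 1, 0, 0, 0, 0, 0, 0, 1])

```text
t: 12.58
tcp_pos: [0.6157, -0.0169, 0.1611]
tool_rot: [[-0.787, -0.013, 0.617], [-0.011, 1.0, 0.008], [-0.617, -0.0, -0.787]]
wrist_force: [0.5, -0.9, 0.3]
finger_gap: 0.324
```

arm_command(increments=[0, 0, 0, 0, 0, 0, 1, 0, 0, 0, 0, 0, 0, 1, 0, 0, 0, 0, 0, 0, 1, 0, 0, 0, 0, 0, 0, 1, 0, 0, 0, 0, 0, 0, 1])

```text
t: 13.0
tcp_pos: [0.6157, -0.0169, 0.161]
tool_rot: [[-0.787, -0.013, 0.617], [-0.011, 1.0, 0.008], [-0.617, -0.0, -0.787]]
wrist_force: [-0.5, -0.0, 0.1]
finger_gap: 0.231
```

```bash
python3 - <<'E'
from h import *
show(); th,r=theta(); print(th,r)
s=state(); p=s["tcp_pos"]; R=s["tool_rot"]; off=p-G*R[:,2]-gpt(54.3); print(off@R)
w=[]
for k in range(1,21):
    t=54.3+(73.5-54.3)*k/20; Q=R@Rn.from_euler("y",-4*k/20,degrees=True).as_matrix(); w.append((gpt(t)+off+G*Q[:,2],Q,1))
plan(w)
E
```

```text
t 13.0 tcp [ 0.6157 -0.0169  0.161 ] F [-0.5 -0.   0.1] gap 0.231
[[-0.787, -0.013, 0.617], [-0.011, 1.0, 0.008], [-0.617, -0.0, -0.787]] [ -17.9  -12.1  124.8   21.6   32.5 -123.3]
54.438198704713066 0.1991208756553687
[-4.79698970e-04 -3.92964026e-04 -5.25343145e-05]
[-0.0035,0,0.0005,0,-0.2,0,1,-0.0034,0,0.0006,0,-0.2,0,1,-0.0035,0,0.0006,0,-0.2,0,1,-0.0034,0,0.0007,0,-0.2,0,1,-0.0034,0,0.0008,0,-0.2,0,1]
[-0.0034,0,0.0008,0,-0.2,0,1,-0.0034,0,0.0009,0,-0.2,0,1,-0.0033,0,0.001,0,-0.2,0,1,-0.0034,0,0.001,0,-0.2,0,1,-0.0033,0,0.0011,0,-0.2,0,1]
[-0.0033,0,0.0011,0,-0.2,0,1,-0.0033,0,0.0012,0,-0.2,0,1,-0.0032,0,0.0013,0,-0.2,0,1,-0.0032,0,0.0014,0,-0.2,0,1,-0.0032,0,0.0014,0,-0.2,0,1]
[-0.0032,0,0.0014,0,-0.2,0,1,-0.0031,0,0.0016,0,-0.2,0,1,-0.0031,0,0.0015,0,-0.2,0,1,-0.0031,0,0.0017,0,-0.2,0,1,-0.003,0,0.0017,0,-0.2,0,1]
```

arm_command(increments=[-0.0035, 0, 0.0005, 0, -0.2, 0, 1, -0.0034, 0, 0.0006, 0, -0.2, 0, 1, -0.0035, 0, 0.0006, 0, -0.2, 0, 1, -0.0034, 0, 0.0007, 0, -0.2, 0, 1, -0.0034, 0, 0.0008, 0, -0.2, 0, 1])

```text
t: 13.42
tcp_pos: [0.6303, -0.0166, 0.1687]
tool_rot: [[-0.778, -0.014, 0.629], [-0.011, 1.0, 0.009], [-0.629, -0.0, -0.778]]
wrist_force: [-9.6, -1.8, 6.1]
finger_gap: 0.23
```

arm_command(increments=[-0.0034, 0, 0.0008, 0, -0.2, 0, 1, -0.0034, 0, 0.0009, 0, -0.2, 0, 1, -0.0033, 0, 0.001, 0, -0.2, 0, 1, -0.0034, 0, 0.001, 0, -0.2, 0, 1, -0.0033, 0, 0.0011, 0, -0.2, 0, 1])

```text
t: 13.83
tcp_pos: [0.6466, -0.0164, 0.176]
tool_rot: [[-0.766, -0.014, 0.643], [-0.011, 1.0, 0.009], [-0.643, -0.0, -0.766]]
wrist_force: [-9.0, -1.3, 5.4]
finger_gap: 0.228
```

arm_command(increments=[-0.0033, 0, 0.0011, 0, -0.2, 0, 1, -0.0033, 0, 0.0012, 0, -0.2, 0, 1, -0.0032, 0, 0.0013, 0, -0.2, 0, 1, -0.0032, 0, 0.0014, 0, -0.2, 0, 1, -0.0032, 0, 0.0014, 0, -0.2, 0, 1])

```text
t: 14.25
tcp_pos: [0.6635, -0.0162, 0.1823]
tool_rot: [[-0.754, -0.014, 0.657], [-0.011, 1.0, 0.009], [-0.657, -0.0, -0.754]]
wrist_force: [-7.1, -0.4, 5.2]
finger_gap: 0.235
```

```bash
cat >> h.py <<'E'
def lidangle():
    im,d=read_camera("scene"); P2=cloud("scene",d); x,y,h=P2[...,0],P2[...,1],P2[...,2]
    m=(h>.05)&(h<.26)&(x>.62)&(x<.78)&(abs(y+.017)<.10); q=P2[m]
    u=(q[:,2]<.24); q=q[u]
    n=np.array([.92,.01,.39]); q=q[abs((q-H)@n-.044)<.025]
    for _ in range(5):
        c=q.mean(0); n=np.linalg.svd(q-c,full_matrices=False)[2][2]; n*=np.sign(n[0]); e=abs((q-c)@n); q=q[e<max(.003,2*np.median(e))]
    print("lid",len(q),"deg",np.degrees(np.arctan2(n[0],n[2])).round(2),"std",np.std((q-c)@n).round(4),"hinge dist",((c-H)@n).round(4))
    return im,P2
E
python3 - <<'E'
from h import *
show(); print(theta()); lidangle()
E
```

```text
t 14.25 tcp [ 0.6635 -0.0162  0.1823] F [-7.1 -0.4  5.2] gap 0.235
[[-0.754, -0.014, 0.657], [-0.011, 1.0, 0.009], [-0.657, -0.0, -0.754]] [ -16.5   -7.4  119.5   22.9   30.1 -123.2]
(np.float64(68.82983086736074), np.float64(0.19961553294609782))
lid 5084 deg 67.01 std 0.0012 hinge dist 0.0447
```

arm_command(increments=[-0.0016, 0, 0.0007, 0, -0.1, 0, 1, -0.0016, 0, 0.0007, 0, -0.1, 0, 1, -0.0016, 0, 0.0007, 0, -0.1, 0, 1, -0.0016, 0, 0.0008, 0, -0.1, 0, 1, -0.0016, 0, 0.0008, 0, -0.1, 0, 1])

```text
t: 14.72
tcp_pos: [0.672, -0.016, 0.1848]
tool_rot: [[-0.748, -0.014, 0.664], [-0.011, 1.0, 0.009], [-0.664, -0.0, -0.748]]
wrist_force: [-8.2, -0.3, 5.9]
finger_gap: 0.234
```

arm_command(increments=[-0.0015, 0, 0.0008, 0, -0.1, 0, 1, -0.0015, 0, 0.0008, 0, -0.1, 0, 1, -0.0015, 0, 0.0009, 0, -0.1, 0, 1, -0.0015, 0, 0.0009, 0, -0.1, 0, 1, -0.0015, 0, 0.0009, 0, -0.1, 0, 1])

```text
t: 15.13
tcp_pos: [0.6808, -0.0159, 0.1872]
tool_rot: [[-0.741, -0.014, 0.671], [-0.011, 1.0, 0.009], [-0.671, -0.0, -0.741]]
wrist_force: [-6.4, -0.0, 6.5]
finger_gap: 0.23
```

```bash
python3 - <<'E'
from h import *
show(); print(theta()); lidangle()
E
```

```text
t 15.13 tcp [ 0.6808 -0.0159  0.1872] F [-6.4 -0.   6.5] gap 0.23
[[-0.741, -0.014, 0.671], [-0.011, 1.0, 0.009], [-0.671, -0.0, -0.741]] [ -16.    -5.5  117.7   23.5   29.  -123.5]
(np.float64(73.75977559335196), np.float64(0.20016116302640982))
lid 4347 deg 71.43 std 0.0011 hinge dist 0.0448
```

arm_command(increments=[-0.0013, 0, 0.0008, 0, 0, 0, 1, -0.0013, 0, 0.0008, 0, 0, 0, 1, -0.0013, 0, 0.0008, 0, 0, 0, 1, -0.0013, 0, 0.0008, 0, 0, 0, 1, 0, 0, 0, 0, 0, 0, 1])

```text
t: 15.6
tcp_pos: [0.687, -0.0158, 0.1885]
tool_rot: [[-0.741, -0.014, 0.671], [-0.01, 1.0, 0.009], [-0.671, -0.0, -0.741]]
wrist_force: [-3.6, 1.1, 4.4]
finger_gap: 0.23
```

```bash
python3 - <<'E'
from h import *
show(); print(theta()); lidangle()
E
```

```text
t 15.6 tcp [ 0.687  -0.0158  0.1885] F [-3.6  1.1  4.4] gap 0.23
[[-0.741, -0.014, 0.671], [-0.01, 1.0, 0.009], [-0.671, -0.0, -0.741]] [ -15.8   -4.7  116.8   23.2   28.9 -123. ]
(np.float64(75.56430548272354), np.float64(0.2003329270075765))
lid 4228 deg 73.11 std 0.0011 hinge dist 0.0449
```

arm_command(increments=[0, 0, 0, 0, 0, 0, 0.2, 0, 0, 0, 0, 0, 0, 0, 0, 0, 0, 0, 0, 0, -0.2, 0, 0, 0, 0, 0, 0, -0.5, 0, 0, 0, 0, 0, 0, -1])

```text
t: 16.07
tcp_pos: [0.6864, -0.0159, 0.187]
tool_rot: [[-0.742, -0.013, 0.67], [-0.01, 1.0, 0.009], [-0.67, -0.0, -0.742]]
wrist_force: [0.1, 0.1, -0.4]
finger_gap: 0.55
```

arm_command(increments=[0, 0, 0, 0, 0, 0, -1, 0, 0, 0, 0, 0, 0, -1, 0, 0, 0, 0, 0, 0, -1, 0, 0, -0.004, 0, 0, 0, -1, 0, 0, -0.006, 0, 0, 0, -1])

```text
t: 16.48
tcp_pos: [0.6794, -0.0159, 0.1943]
tool_rot: [[-0.743, -0.013, 0.67], [-0.01, 1.0, 0.009], [-0.67, 0.0, -0.743]]
wrist_force: [0.8, -0.2, 0.3]
finger_gap: 0.903
```

arm_command(increments=[0, 0, -0.01, 0, 0, 0, -1, 0, 0, -0.02, 0, 0, 0, -1, 0, 0, -0.02, 0, 0, 0, -1, 0, 0, -0.02, 0, 0, 0, -1, 0, 0, -0.02, 0, 0, 0, -1])

```text
t: 16.9
tcp_pos: [0.6186, -0.0167, 0.2626]
tool_rot: [[-0.742, -0.013, 0.671], [-0.01, 1.0, 0.009], [-0.671, -0.0, -0.742]]
wrist_force: [0.4, -0.4, -0.5]
finger_gap: 0.999
```

```bash
python3 - <<'E'
from h import *
show(); lidangle()
a=np.load("top.npz"); im,d=read_camera("top"); P=cloud("top",d); np.savez("t4.npz",im=im,P=P)
q=P.reshape(-1,3)
# case base edges now the lid is open: rim and divider (x rows near y range)
x,y,h=P[...,0],P[...,1],P[...,2]
for ys in (-.10,-.06,-.03,.02,.06):
    m=(abs(y-ys)<.006)&(x>.48)&(x<.66)&(h<.06); o=np.argsort(x[m]); print(ys,[(round(float(a),3),round(float(b),3)) for a,b in zip(x[m][o],h[m][o])][::2])
save("",cv2.resize(im[100:260,120:400],None,fx=2.5,fy=2.5),"t4.png")
E
```

```text
t 16.9 tcp [ 0.6186 -0.0167  0.2626] F [ 0.4 -0.4 -0.5] gap 0.999
[[-0.742, -0.013, 0.671], [-0.01, 1.0, 0.009], [-0.671, -0.0, -0.742]] [ -18.5  -20.6  121.9   20.1   40.1 -120.2]
lid 4102 deg 73.1 std 0.001 hinge dist 0.0449
-0.1 [(0.482, 0.004), (0.485, 0.004), (0.488, 0.003), (0.492, 0.002), (0.495, -0.0), (0.498, 0.005), (0.504, 0.003), (0.581, 0.005), (0.582, 0.018), (0.59, 0.003)]
-0.06 [(0.58, 0.009), (0.581, 0.007), (0.582, 0.019), (0.582, 0.017), (0.584, 0.026), (0.585, 0.024), (0.602, 0.007), (0.605, 0.007), (0.608, 0.01), (0.609, 0.005), (0.611, 0.01), (0.612, 0.006), (0.615, 0.007), (0.617, 0.009), (0.618, 0.005), (0.62, 0.01), (0.621, 0.007), (0.624, 0.009), (0.626, 0.011), (0.627, 0.005), (0.63, 0.01), (0.631, 0.004), (0.633, 0.01), (0.633, 0.009), (0.636, 0.008), (0.637, 0.006), (0.639, 0.01), (0.64, 0.003), (0.642, 0.012), (0.643, 0.002), (0.646, 0.007), (0.646, 0.006), (0.648, 0.011), (0.649, 0.005), (0.652, 0.009), (0.652, 0.007), (0.655, 0.009), (0.655, 0.005), (0.658, 0.008), (0.658, 0.006)]
-0.03 [(0.58, 0.009), (0.58, 0.008), (0.581, 0.025), (0.582, 0.022), (0.
[... 1377 characters left out ...]
.66, 0.029)]
0.06 [(0.483, 0.003), (0.483, -0.001), (0.486, 0.002), (0.486, 0.002), (0.489, 0.002), (0.492, 0.004), (0.492, 0.002), (0.495, 0.0), (0.498, 0.002), (0.498, 0.001), (0.504, -0.001), (0.507, -0.002), (0.613, 0.02), (0.614, 0.014), (0.616, 0.019), (0.616, 0.018), (0.618, 0.023), (0.619, 0.02), (0.622, 0.017), (0.624, 0.026), (0.625, 0.018), (0.627, 0.026), (0.628, 0.018), (0.63, 0.024), (0.631, 0.022), (0.634, 0.024), (0.634, 0.02), (0.636, 0.025), (0.638, 0.018), (0.639, 0.025), (0.641, 0.018), (0.642, 0.025), (0.643, 0.019), (0.646, 0.02), (0.647, 0.019), (0.648, 0.026), (0.65, 0.018), (0.652, 0.022), (0.653, 0.019), (0.655, 0.022), (0.656, 0.02), (0.658, 0.022), (0.659, 0.021)]
```

View pics/t4.png

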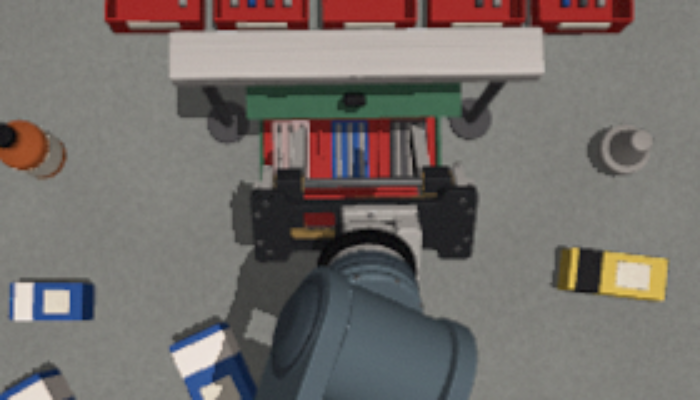

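```bash
python3 - <<'E'
from h import *
s=state(); R=s["tool_rot"]
Q=RT(0,-97.3,psi=0); print(Q)
plan([([.55,-.06,.29],R,-1,3),([.4812,-.3303,.12],Q,-1,22)],da=5.2)
E
```

```text
[[ 0.12706461  0.99189444  0.        ]
 [ 0.99189444 -0.12706461  0.        ]
 [ 0.          0.         -1.        ]]
[0.0119,-0.014,-0.0218,0,0,0,-1,0.0119,-0.014,-0.0217,0,0,0,-1,0.0119,-0.0139,-0.0218,0,0,0,-1,0.0077,-0.0122,0.0035,1.6,1.4,4.2,-1,0.0066,-0.0127,0.004,1.7,1.5,4.3,-1]
[0.0056,-0.013,0.0046,1.6,1.4,4.2,-1,0.0045,-0.0132,0.0051,1.7,1.4,4.2,-1,0.0034,-0.0133,0.0055,1.6,1.5,4.3,-1,0.0022,-0.0134,0.006,1.6,1.4,4.2,-1,0.0011,-0.0134,0.0064,1.7,1.4,4.2,-1]
[0,-0.0132,0.0068,1.6,1.5,4.2,-1,-0.0012,-0.0129,0.0072,1.6,1.4,4.3,-1,-0.0023,-0.0126,0.0075,1.7,1.4,4.2,-1,-0.0034,-0.0122,0.0077,1.6,1.5,4.2,-1,-0.0044,-0.0117,0.0081,1.7,1.4,4.3,-1]
[-0.0056,-0.011,0.0082,1.6,1.4,4.2,-1,-0.0065,-0.0104,0.0084,1.6,1.5,4.2,-1,-0.0075,-0.0096,0.0084,1.7,1.4,4.3,-1,-0.0084,-0.0088,0.0086,1.6,1.4,4.2,-1,-0.0092,-0.0079,0.0086,1.7,1.5,4.2,-1]
[-0.0099,-0.007,0.0085,1.6,1.4,4.3,-1,-0.0107,-0.0059,0.0085,1.6,1.4,4.2,-1,-0.0113,-0.0049,0.0083,1.7,1.5,4.2,-1,-0.0118,-0.0038,0.0082,1.6,1.4,4.3,-1,-0.0122,-0.0027,0.008,1.6,1.4,4.2,-1]
```

arm_command(increments=[0.0119, -0.014, -0.0218, 0, 0, 0, -1, 0.0119, -0.014, -0.0217, 0, 0, 0, -1, 0.0119, -0.0139, -0.0218, 0, 0, 0, -1, 0.0077, -0.0122, 0.0035, 1.6, 1.4, 4.2, -1, 0.0066, -0.0127, 0.004, 1.7, 1.5, 4.3, -1])

```text
t: 17.42
tcp_pos: [0.5429, -0.0858, 0.2714]
tool_rot: [[-0.764, 0.142, 0.63], [0.143, 0.988, -0.049], [-0.629, 0.053, -0.775]]
wrist_force: [-0.5, -0.1, -0.1]
finger_gap: 1.0
```

arm_command(increments=[0.0056, -0.013, 0.0046, 1.6, 1.4, 4.2, -1, 0.0045, -0.0132, 0.0051, 1.7, 1.4, 4.2, -1, 0.0034, -0.0133, 0.0055, 1.6, 1.5, 4.3, -1, 0.0022, -0.0134, 0.006, 1.6, 1.4, 4.2, -1, 0.0011, -0.0134, 0.0064, 1.7, 1.4, 4.2, -1])

```text
t: 17.83
tcp_pos: [0.5274, -0.146, 0.2307]
tool_rot: [[-0.717, 0.498, 0.487], [0.499, 0.855, -0.14], [-0.486, 0.143, -0.862]]
wrist_force: [1.0, 0.4, -0.5]
finger_gap: 1.001
```

arm_command(increments=[0, -0.0132, 0.0068, 1.6, 1.5, 4.2, -1, -0.0012, -0.0129, 0.0072, 1.6, 1.4, 4.3, -1, -0.0023, -0.0126, 0.0075, 1.7, 1.4, 4.2, -1, -0.0034, -0.0122, 0.0077, 1.6, 1.5, 4.2, -1, -0.0044, -0.0117, 0.0081, 1.7, 1.4, 4.3, -1])

```text
t: 18.25
tcp_pos: [0.5116, -0.2073, 0.192]
tool_rot: [[-0.527, 0.79, 0.314], [0.79, 0.592, -0.162], [-0.314, 0.162, -0.935]]
wrist_force: [0.0, -0.5, 0.7]
finger_gap: 1.006
```

arm_command(increments=[-0.0056, -0.011, 0.0082, 1.6, 1.4, 4.2, -1, -0.0065, -0.0104, 0.0084, 1.6, 1.5, 4.2, -1, -0.0075, -0.0096, 0.0084, 1.7, 1.4, 4.3, -1, -0.0084, -0.0088, 0.0086, 1.6, 1.4, 4.2, -1, -0.0092, -0.0079, 0.0086, 1.7, 1.5, 4.2, -1])

```text
t: 18.67
tcp_pos: [0.4958, -0.2686, 0.1532]
tool_rot: [[-0.229, 0.964, 0.139], [0.963, 0.245, -0.111], [-0.141, 0.108, -0.984]]
wrist_force: [-0.2, -0.4, 0.1]
finger_gap: 0.996
```

arm_command(increments=[-0.0099, -0.007, 0.0085, 1.6, 1.4, 4.3, -1, -0.0107, -0.0059, 0.0085, 1.6, 1.4, 4.2, -1, -0.0113, -0.0049, 0.0083, 1.7, 1.5, 4.2, -1, -0.0118, -0.0038, 0.0082, 1.6, 1.4, 4.3, -1, -0.0122, -0.0027, 0.008, 1.6, 1.4, 4.2, -1])

```text
t: 19.08
tcp_pos: [0.48, -0.33, 0.1144]
tool_rot: [[0.13, 0.991, -0.008], [0.991, -0.13, 0.004], [0.003, -0.008, -1.0]]
wrist_force: [-0.4, -0.0, 0.5]
finger_gap: 0.996
```

arm_command(increments=[0, 0, 0, 0, 0, 0, -1, 0, 0, 0, 0, 0, 0, -1, 0, 0, 0, 0, 0, 0, -1, 0, 0, 0, 0, 0, 0, -1, 0, 0, 0, 0, 0, 0, -1])

```text
t: 19.5
tcp_pos: [0.4803, -0.3289, 0.1164]
tool_rot: [[0.125, 0.992, -0.005], [0.992, -0.125, 0.001], [0.0, -0.005, -1.0]]
wrist_force: [0.1, 0.1, 0.2]
finger_gap: 0.998
```

```bash
python3 - <<'E'
from h import *
show(); lidangle()
s=state(); p=s["tcp_pos"]; R=s["tool_rot"]
im,d=read_camera("wrist"); P=cloud("wrist",d)
h=P[...,2]; m=(h>.04)&(h<.058)&(abs(P[...,0]-.48)<.1)&(abs(P[...,1]+.33)<.12)
n,L,st,_=cv2.connectedComponentsWithStats(m.astype(np.uint8)); k=1+np.argmax(st[1:,4]); q=P[L==k]; print(st[k],q[:,2].mean())
r=cv2.minAreaRect((q[:,:2]*1000).astype(np.float32)); b=cv2.boxPoints(r); e=max([b[1]-b[0],b[2]-b[1]],key=np.linalg.norm)
print("long",r[0],r[1],(np.degrees(np.arctan2(-e[0],e[1]))+90)%180-90)
# open finger tips
T=(P-p)@R
cv2.imwrite("pics/w5.png",im[...,::-1])
E
```

```text
t 19.5 tcp [ 0.4803 -0.3289  0.1164] F [0.1 0.1 0.2] gap 0.998
[[0.125, 0.992, -0.005], [0.992, -0.125, 0.001], [0.0, -0.005, -1.0]] [-45.5   8.9 102.   -0.2  69.4 -38.2]
lid 4102 deg 73.12 std 0.001 hinge dist 0.0449
[ 228  133   60  129 7411] 0.04946177900534324
long (481.9917297363281, -330.2541198730469) (114.62733459472656, 50.64039611816406) -7.24144
```

arm_command(increments=[-0.001, 0.0014, 0.03, -0.3, 0, 0, -1, 0, 0, 0.03, 0, 0, 0, -1, 0, 0, 0.03, 0, 0, 0, -1, 0, 0, 0.018, 0, 0, 0, -1, 0, 0, 0.0104, 0, 0, 0, -1])

```text
t: 20.02
tcp_pos: [0.4797, -0.3289, -0.0052]
tool_rot: [[0.126, 0.992, -0.003], [0.992, -0.126, 0.004], [0.003, -0.004, -1.0]]
wrist_force: [0.3, 0.7, -0.3]
finger_gap: 1.002
```

arm_command(increments=[0, 0, 0, 0, 0, 0, 1, 0, 0, 0, 0, 0, 0, 1, 0, 0, 0, 0, 0, 0, 1, 0, 0, 0, 0, 0, 0, 1, 0, 0, 0, 0, 0, 0, 1])

```text
t: 20.43
tcp_pos: [0.482, -0.3315, -0.001]
tool_rot: [[0.127, 0.992, 0.001], [0.992, -0.127, -0.001], [-0.001, 0.002, -1.0]]
wrist_force: [0.1, -0.2, -0.0]
finger_gap: 0.682
```

arm_command(increments=[0, 0, 0, 0, 0, 0, 1, 0, 0, 0, 0, 0, 0, 1, 0, 0, 0, 0, 0, 0, 1, 0, 0, 0, 0, 0, 0, 1, 0, 0, 0, 0, 0, 0, 1])

```text
t: 20.85
tcp_pos: [0.4813, -0.3309, -0.002]
tool_rot: [[0.127, 0.992, -0.0], [0.992, -0.127, 0.001], [0.001, -0.0, -1.0]]
wrist_force: [-2.3, -0.2, 4.8]
finger_gap: 0.531
```

```bash
python3 - <<'E'
from h import *
show()
E
```

```text
t 20.85 tcp [ 0.4813 -0.3309 -0.002 ] F [-2.3 -0.2  4.8] gap 0.531
[[0.127, 0.992, -0.0], [0.992, -0.127, 0.001], [0.001, -0.0, -1.0]] [-45.6  18.5 104.6   0.   56.9 -38.4]
```

```bash
python3 - <<'E'
from h import *
s=state(); R=s["tool_rot"]; p=s["tcp_pos"]
Q=RT(3.5,-90)
plan([(p+[0,0,.02],R,1,3),(p+[0,0,.10],R,1,4),([.47,-.12,.12],Q,1,9),([.50,-.062,.12],Q,1,4),([.545,-.062,.05],Q,1,5)])
E
```

```text
[0,0,-0.0067,0,0,0,1,0,0,-0.0066,0,0,0,1,0,0,-0.0067,0,0,0,1,0,0,-0.02,0,0,0,1,0,0,-0.02,0,0,0,1]
[0,0,-0.02,0,0,0,1,0.0001,0,-0.02,0,0,0,1,0.0231,-0.0042,-0.0024,-0.4,0,-0.9,1,0.0231,-0.0039,-0.0025,-0.4,0,-0.9,1,0.0232,-0.0034,-0.0024,-0.4,0.1,-0.9,1]
[0.0233,-0.0031,-0.0025,-0.4,0,-0.9,1,0.0233,-0.0027,-0.0025,-0.4,0,-0.9,1,0.0233,-0.0023,-0.0025,-0.3,0,-0.9,1,0.0234,-0.0019,-0.0025,-0.4,0.1,-0.9,1,0.0234,-0.0016,-0.0025,-0.4,0,-0.9,1]
[0.0234,-0.0012,-0.0025,-0.4,0,-0.9,1,0.0144,0.0077,0.0005,0,0,0,1,0.0144,0.0077,0.0005,0,0,0,1,0.0144,0.0077,0.0004,0,0,0,1,0.0144,0.0077,0.0005,0,0,0,1]
[-0.0001,0.0081,0.0145,0,0,0,1,-0.0001,0.0082,0.0145,0,0,0,1,-0.0002,0.0081,0.0146,0,0,0,1,-0.0001,0.0081,0.0145,0,0,0,1,-0.0001,0.0082,0.0145,0,0,0,1]
```

arm_command(increments=[0, 0, -0.0067, 0, 0, 0, 1, 0, 0, -0.0066, 0, 0, 0, 1, 0, 0, -0.0067, 0, 0, 0, 1, 0, 0, -0.02, 0, 0, 0, 1, 0, 0, -0.02, 0, 0, 0, 1])

```text
t: 21.27
tcp_pos: [0.4804, -0.3299, 0.0574]
tool_rot: [[0.127, 0.992, -0.002], [0.992, -0.127, 0.003], [0.003, -0.002, -1.0]]
wrist_force: [0.5, -0.3, -1.4]
finger_gap: 0.527
```

arm_command(increments=[0, 0, -0.02, 0, 0, 0, 1, 0, 0, -0.02, 0, 0, 0, 1, 0.0231, -0.0042, -0.0024, -0.4, 0, -0.9, 1, 0.0231, -0.0039, -0.0025, -0.4, 0, -0.9, 1, 0.0232, -0.0034, -0.0024, -0.4, 0.1, -0.9, 1])

```text
t: 21.68
tcp_pos: [0.4774, -0.2599, 0.1056]
tool_rot: [[0.08, 0.997, 0.022], [0.997, -0.08, 0.0], [0.002, 0.022, -1.0]]
wrist_force: [0.1, 0.4, -0.9]
finger_gap: 0.529
```

arm_command(increments=[0.0233, -0.0031, -0.0025, -0.4, 0, -0.9, 1, 0.0233, -0.0027, -0.0025, -0.4, 0, -0.9, 1, 0.0233, -0.0023, -0.0025, -0.3, 0, -0.9, 1, 0.0234, -0.0019, -0.0025, -0.4, 0.1, -0.9, 1, 0.0234, -0.0016, -0.0025, -0.4, 0, -0.9, 1])

```text
t: 22.1
tcp_pos: [0.4708, -0.1422, 0.1176]
tool_rot: [[0.001, 0.999, 0.054], [1.0, -0.001, 0.001], [0.001, 0.054, -0.999]]
wrist_force: [0.8, 0.5, -2.3]
finger_gap: 0.529
```

arm_command(increments=[0.0234, -0.0012, -0.0025, -0.4, 0, -0.9, 1, 0.0144, 0.0077, 0.0005, 0, 0, 0, 1, 0.0144, 0.0077, 0.0005, 0, 0, 0, 1, 0.0144, 0.0077, 0.0004, 0, 0, 0, 1, 0.0144, 0.0077, 0.0005, 0, 0, 0, 1])

```text
t: 22.52
tcp_pos: [0.5, -0.061, 0.12]
tool_rot: [[-0.014, 0.998, 0.061], [1.0, 0.014, 0.001], [0.0, 0.061, -0.998]]
wrist_force: [-0.1, -0.6, -1.3]
finger_gap: 0.532
```

```bash
python3 - <<'E'
from h import *
show()
s=state(); p=s["tcp_pos"]; R=s["tool_rot"]
im,P=lidangle(); im2,d=read_camera("top"); P2=cloud("top",d)
imw,dw=read_camera("wrist"); Pw=cloud("wrist",dw)
save("",np.vstack([imw,cv2.resize(im[110:300,100:356],None,fx=2,fy=2)[:216]]),"g1.png")
# box in tool frame from each camera: yellow pixels
for nm,I,Q in(("scene",im,P),("top",im2,P2),("wrist",imw,Pw)):
    I=I.astype(int); T=(Q-p)@R
    m=(I[...,0]>I[...,2]+60)&(I[...,1]>I[...,2]+40)&(abs(T[...,0])<.09)&(abs(T[...,1])<.05)&(T[...,2]>-.08)&(T[...,2]<.03)
    k=T[m]; 
    if len(k): print(nm,len(k),np.percentile(k,[1,99],axis=0).round(4))
E
```

```text
t 22.52 tcp [ 0.5   -0.061  0.12 ] F [-0.1 -0.6 -1.3] gap 0.532
[[-0.014, 0.998, 0.061], [1.0, 0.014, 0.001], [0.0, 0.061, -0.998]] [-20.7  -4.9 115.8   1.4  65.8 -22. ]
lid 4153 deg 73.14 std 0.001 hinge dist 0.0449
scene 591 [[-0.0563 -0.0223 -0.0553]
 [ 0.0572  0.0279 -0.0051]]
wrist 9320 [[-0.0559 -0.0233 -0.0524]
 [ 0.0577  0.0253 -0.028 ]]
```

View pics/g1.png

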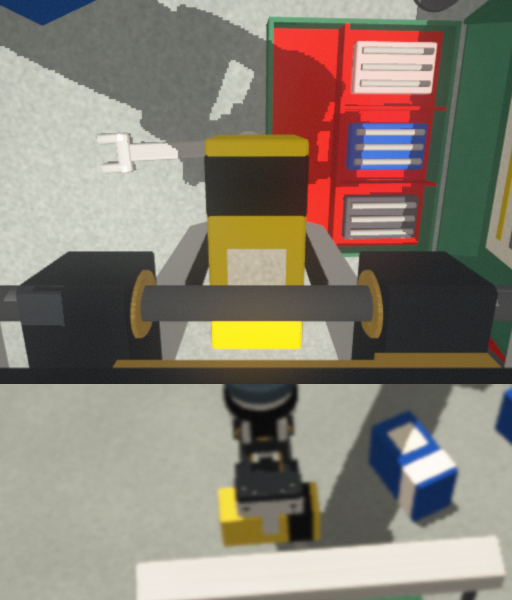

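```bash
python3 - <<'E'
from h import *
im,d=read_camera("wrist"); P=cloud("wrist",d); I=im.astype(int)
green=(I[...,1]>I[...,0]+25)&(I[...,1]>I[...,2]+10); red=(I[...,0]>I[...,1]+80)
x,y,h=P[...,0],P[...,1],P[...,2]
for ys in (.0,.03,.06,.08):
    r=(abs(y-ys)<.004)
    a=r&green&(x>.49)&(x<.535)&(h>.018)&(h<.034); b=r&red&(x>.5)&(x<.6)&(h<.014); c=r&red&(x>.56)&(x<.60)&(h>.02)
    print(ys,"front rim x",np.round([x[a].min(),x[a].max()],4) if a.any() else None,"floor x",np.round([x[b].min(),x[b].max(),h[b].mean()],4) if b.any() else None,"divider",np.round([x[c].min(),x[c].max(),h[c].mean()],4) if c.any() else None)
for xs in (.53,.55,.57):
    r=(abs(x-xs)<.004); a=r&green&(y>.07)&(h>.018)&(h<.034); b=r&red&(h<.014)&(y>.03)
    print(xs,"side rim y",np.round([y[a].min(),y[a].max()],4) if a.any() else None,"floor ymax",np.round(y[b].max(),4) if b.any() else None)
E
```

```text
0.0 front rim x [0.5163 0.519 ] floor x [0.5229 0.5968 0.0061] divider [0.582  0.5864 0.0245]
0.03 front rim x [0.5163 0.5182] floor x [0.5229 0.6    0.0061] divider [0.5816 0.5863 0.0244]
0.06 front rim x [0.5155 0.5184] floor x [0.5221 0.5963 0.0062] divider [0.5812 0.5858 0.0247]
0.08 front rim x [0.5152 0.5187] floor x [0.5214 0.6    0.0062] divider [0.5809 0.585  0.0247]
0.53 side rim y [0.0875 0.0922] floor ymax 0.0878
0.55 side rim y [0.088 0.092] floor ymax 0.088
0.57 side rim y [0.0879 0.0924] floor ymax 0.0884
```

```bash
python3 - <<'E'
from h import *
Q=RT(3.5,-90); s=state(); print(s["tcp_pos"])
plan([([.547,-.063,.05],Q,1,5)]); plan([([.547,-.063,.02],Q,1,3),([.547,-.063,.009],Q,1,2)],start=(np.array([.547,-.063,.05]),Q))
E
```

```text
[ 0.49961423 -0.06187409  0.11967437]
[-0.0004,0.0086,0.0145,0,0,0,1,-0.0003,0.0086,0.0145,0,0,0,1,-0.0004,0.0086,0.0144,0,0,0,1,-0.0004,0.0087,0.0145,0,0,0.1,1,-0.0003,0.0086,0.0145,0,0,0,1]
[0,-0.0006,0.01,0,0,0,1,0,-0.0006,0.01,0,0,0,1,0,-0.0006,0.0099,0,0,0,1,0,-0.0004,0.0055,0,0,0,1,0,-0.0003,0.0055,0,0,0,1]
```

arm_command(increments=[-0.0004, 0.0086, 0.0145, 0, 0, 0, 1, -0.0003, 0.0086, 0.0145, 0, 0, 0, 1, -0.0004, 0.0086, 0.0144, 0, 0, 0, 1, -0.0004, 0.0087, 0.0145, 0, 0, 0, 1, -0.0003, 0.0086, 0.0145, 0, 0, 0, 1])

```text
t: 23.13
tcp_pos: [0.5473, -0.0641, 0.0494]
tool_rot: [[-0.013, 0.998, 0.061], [1.0, 0.013, 0.001], [-0.0, 0.061, -0.998]]
wrist_force: [0.8, 1.2, -2.5]
finger_gap: 0.531
```

arm_command(increments=[0, 0, 0, 0, 0, 0, 1, 0, 0, 0, 0, 0, 0, 1, 0, -0.0006, 0.01, 0, 0, 0, 1, 0, -0.0006, 0.01, 0, 0, 0, 1, 0, -0.0003, 0.006, 0, 0, 0, 1])

```text
t: 23.55
tcp_pos: [0.5465, -0.063, 0.0229]
tool_rot: [[-0.014, 0.998, 0.06], [1.0, 0.014, 0.001], [0.0, 0.06, -0.998]]
wrist_force: [-1.3, 0.2, -2.3]
finger_gap: 0.532
```

```bash
python3 - <<'E'
from h import *
show(); lidangle()
E
```

```text
t 23.55 tcp [ 0.5465 -0.063   0.0229] F [-1.3  0.2 -2.3] gap 0.532
[[-0.014, 0.998, 0.06], [1.0, 0.014, 0.001], [0.0, 0.06, -0.998]] [-19.1   9.9 112.    1.5  54.8 -20.7]
lid 4107 deg 73.06 std 0.001 hinge dist 0.045
```

arm_command(increments=[0, -0.0003, 0.0045, 0, 0, 0, 1, 0, -0.0003, 0.0045, 0, 0, 0, 1, 0, -0.0002, 0.004, 0, 0, 0, 1, 0, 0, 0.002, 0, 0, 0, 1, 0, 0, 0, 0, 0, 0, 1])

```text
t: 24.02
tcp_pos: [0.5471, -0.0629, 0.0083]
tool_rot: [[-0.014, 0.998, 0.06], [1.0, 0.014, 0.001], [0.001, 0.06, -0.998]]
wrist_force: [0.3, -0.6, -2.4]
finger_gap: 0.528
```

arm_command(increments=[0, 0, 0.001, 0, 0, 0, 1, 0, 0, 0.001, 0, 0, 0, 1, 0, 0, 0, 0, 0, 0, 1, 0, 0, 0, 0, 0, 0, 1, 0, 0, 0, 0, 0, 0, 1])

```text
t: 24.43
tcp_pos: [0.5476, -0.063, 0.007]
tool_rot: [[-0.014, 0.998, 0.061], [1.0, 0.014, 0.001], [0.0, 0.061, -0.998]]
wrist_force: [-0.6, -0.4, -2.1]
finger_gap: 0.53
```

```bash
python3 - <<'E'
from h import *
show()
E
```

```text
t 24.43 tcp [ 0.5476 -0.063   0.007 ] F [-0.6 -0.4 -2.1] gap 0.53
[[-0.014, 0.998, 0.061], [1.0, 0.014, 0.001], [0.0, 0.061, -0.998]] [-19.   11.6 112.1   1.5  53.  -20.7]
```

arm_command(increments=[0, 0, 0.001, 0, 0, 0, 1, 0, 0, 0.001, 0, 0, 0, 1, 0, 0, 0.0005, 0, 0, 0, 1, 0, 0, 0, 0, 0, 0, 1, 0, 0, 0, 0, 0, 0, 1])

```text
t: 24.85
tcp_pos: [0.5479, -0.0631, 0.0055]
tool_rot: [[-0.015, 0.998, 0.06], [1.0, 0.014, 0.001], [0.0, 0.06, -0.998]]
wrist_force: [-3.2, 0.1, 8.2]
finger_gap: 0.53
```

arm_command(increments=[0, 0, 0, 0, 0, 0, -0.1, 0, 0, 0, 0, 0, 0, -0.2, 0, 0, 0, 0, 0, 0, -0.5, 0, 0, 0, 0, 0, 0, -0.7, 0, 0, 0, 0, 0, 0, -0.7])

```text
t: 25.27
tcp_pos: [0.5476, -0.063, 0.0042]
tool_rot: [[-0.014, 0.998, 0.06], [1.0, 0.014, 0.001], [0.0, 0.06, -0.998]]
wrist_force: [0.4, -0.1, 0.4]
finger_gap: 0.779
```

```bash
python3 - <<'E'
from h import *
show(); s=state(); p=s["tcp_pos"]; R=s["tool_rot"]; lidangle()
plan([(p+[-.008,0,.04],R,-.7,3),(p+[-.05,0,.09],R,-.7,2)])
E
```

```text
t 25.27 tcp [ 0.5476 -0.063   0.0042] F [ 0.4 -0.1  0.4] gap 0.779
[[-0.014, 0.998, 0.06], [1.0, 0.014, 0.001], [0.0, 0.06, -0.998]] [-19.   11.9 112.1   1.5  52.7 -20.7]
lid 4105 deg 73.09 std 0.001 hinge dist 0.0449
[0,-0.0019,-0.0135,0,0,0,-0.7,0.0001,-0.0018,-0.0134,0,0,0,-0.7,0,-0.0019,-0.0135,0,0,0,-0.7,0.0002,-0.013,-0.0175,0,0,0,-0.7,0.0002,-0.0129,-0.0175,0,0,0,-0.7]
[0.0003,-0.013,-0.0174,0,0,0,-0.7,0,0,0,0,0,0,-0.7,0,0,0,0,0,0,-0.7,0,0,0,0,0,0,-0.7,0,0,0,0,0,0,-0.7]
```

arm_command(increments=[0, -0.0019, -0.0135, 0, 0, 0, -0.7, 0, -0.0018, -0.0134, 0, 0, 0, -0.7, 0, -0.0019, -0.0135, 0, 0, 0, -0.7, 0, -0.013, -0.0175, 0, 0, 0, -0.7, 0, -0.0129, -0.0175, 0, 0, 0, -0.7])

```text
t: 25.73
tcp_pos: [0.5112, -0.0635, 0.0781]
tool_rot: [[-0.015, 0.998, 0.06], [1.0, 0.014, 0.001], [0.0, 0.06, -0.998]]
wrist_force: [0.1, -0.6, 0.0]
finger_gap: 0.85
```

```bash
python3 - <<'E'
from h import *
show(); lidangle()
plan([([.47,-.04,.16],RT(0,-90),-1,3),([.45,.20,.17],RT(0,-91),-1,8),([.45,.338,.13],RT(0,-91.8),-1,6)])
im,d=read_camera("wrist"); P=cloud("wrist",d); x,y,h=P[...,0],P[...,1],P[...,2]; I=im.astype(int)
m=(h>.045)&(h<.066)&(x>.5)&(x<.6)&(y<0)&(y>-.15)
q=P[m]; r=cv2.minAreaRect((q[:,:2]*1000).astype(np.float32)); print("long in bay",len(q),np.round(r,1) if 0 else r, "z",q[:,2].mean()); c=q.mean(0); n=np.linalg.svd(q-c,full_matrices=False)[2][2]; print("normal",n)
save("",im,"w6.png")
E
```

```text
t 25.73 tcp [ 0.5112 -0.0635  0.0781] F [ 0.1 -0.6  0. ] gap 0.85
[[-0.015, 0.998, 0.06], [1.0, 0.014, 0.001], [0.0, 0.06, -0.998]] [-20.5   0.2 115.7   1.5  60.9 -22. ]
lid 4156 deg 73.13 std 0.001 hinge dist 0.0449
[0.0061,-0.009,-0.0204,0.9,0,0,-1,0.0061,-0.0093,-0.0202,0.9,0,0,-1,0.0061,-0.0096,-0.02,0.9,0,0,-1,0.006,-0.01,-0.0199,0.9,0.1,0,-1,0.0267,-0.0018,-0.0011,0,0,0.1,-1]
[0.0267,-0.0019,-0.0011,0,0,0.1,-1,0.0267,-0.0019,-0.0011,0,0,0.1,-1,0.0267,-0.002,-0.0011,0,0,0.2,-1,0.0267,-0.002,-0.0011,0,0,0.1,-1,0.0267,-0.0021,-0.0011,0,0,0.1,-1]
[0.0266,-0.0022,-0.0011,0,0,0.1,-1,0.0267,-0.0022,-0.0011,0,0,0.1,-1,0.0267,-0.0022,-0.0011,0,0,0.1,-1,0.023,-0.0001,0.0067,0,0,0.1,-1,0.023,-0.0001,0.0067,0,0,0.2,-1]
[0.023,-0.0002,0.0066,0,0,0.1,-1,0.023,-0.0002,0.0067,0,0,0.2,-1,0.023,-0.0003,0.0067,0,0,0.1,-1,0.0229,-0.0004,0.0067,0,0,0.1,-1,0,0,0,0,0,0,-1]
long in bay 9573 ((550.1780395507812, -62.79035949707031), (50.93349075317383, 114.99901580810547), 0.7069974541664124) z 0.05444208000459537
normal [-1.35221177e-02 -4.99903763e-04  9.99908447e-01]
```

arm_command(increments=[0.0061, -0.009, -0.0204, 0.9, 0, 0, -1, 0.0061, -0.0093, -0.0202, 0.9, 0, 0, -1, 0.0061, -0.0096, -0.02, 0.9, 0, 0, -1, 0.006, -0.01, -0.0199, 0.9, 0, 0, -1, 0.0267, -0.0018, -0.0011, 0, 0, 0.1, -1])

```text
t: 26.25
tcp_pos: [0.4706, -0.0151, 0.1612]
tool_rot: [[-0.009, 1.0, 0.003], [1.0, 0.009, -0.002], [-0.002, 0.003, -1.0]]
wrist_force: [1.7, -0.1, 0.4]
finger_gap: 0.999
```

arm_command(increments=[0.0267, -0.0019, -0.0011, 0, 0, 0.1, -1, 0.0267, -0.0019, -0.0011, 0, 0, 0.1, -1, 0.0267, -0.002, -0.0011, 0, 0, 0.2, -1, 0.0267, -0.002, -0.0011, 0, 0, 0.1, -1, 0.0267, -0.0021, -0.0011, 0, 0, 0.1, -1])

```text
t: 26.67
tcp_pos: [0.4572, 0.1216, 0.1625]
tool_rot: [[-0.002, 1.0, -0.003], [1.0, 0.002, 0.0], [0.0, -0.003, -1.0]]
wrist_force: [0.3, -0.2, 0.1]
finger_gap: 0.999
```

arm_command(increments=[0.0266, -0.0022, -0.0011, 0, 0, 0.1, -1, 0.0267, -0.0022, -0.0011, 0, 0, 0.1, -1, 0.0267, -0.0022, -0.0011, 0, 0, 0.1, -1, 0.023, -0.0001, 0.0067, 0, 0, 0.1, -1, 0.023, -0.0001, 0.0067, 0, 0, 0.2, -1])

```text
t: 27.08
tcp_pos: [0.4509, 0.2479, 0.1526]
tool_rot: [[0.008, 1.0, -0.002], [1.0, -0.008, 0.0], [0.0, -0.002, -1.0]]
wrist_force: [0.9, -0.3, -0.1]
finger_gap: 0.999
```

arm_command(increments=[0.023, -0.0002, 0.0066, 0, 0, 0.1, -1, 0.023, -0.0002, 0.0067, 0, 0, 0.2, -1, 0.023, -0.0003, 0.0067, 0, 0, 0.1, -1, 0.023, -0.0004, 0.0067, 0, 0, 0.1, -1, 0, 0, 0, 0, 0, 0, -1])

```text
t: 27.5
tcp_pos: [0.4493, 0.3408, 0.1239]
tool_rot: [[0.014, 1.0, -0.005], [1.0, -0.014, -0.0], [-0.0, -0.005, -1.0]]
wrist_force: [-0.3, -0.8, -0.0]
finger_gap: 1.001
```

arm_command(increments=[0.012, 0, 0, 0, 0, 0, -1, 0.012, 0, 0, 0, 0, 0, -1, 0, 0, 0, 0, 0, 0, -1, 0, 0, 0, 0, 0, 0, -1, 0, 0, 0, 0, 0, 0, -1])

```text
t: 27.92
tcp_pos: [0.4513, 0.3619, 0.1269]
tool_rot: [[0.018, 1.0, -0.002], [1.0, -0.018, 0.0], [0.0, -0.002, -1.0]]
wrist_force: [0.8, -0.4, -0.2]
finger_gap: 0.998
```

```bash
python3 - <<'E'
from h import *
show()
im,d=read_camera("wrist"); P=cloud("wrist",d); save("",im,"w7.png"); x,y,h=P[...,0],P[...,1],P[...,2]
m=(h>.045)&(h<.066)&(x>.38)&(x<.52)&(y>.26)&(y<.42)
n,L,st,_=cv2.connectedComponentsWithStats(m.astype(np.uint8)); k=1+np.argmax(st[1:,4]); q=P[L==k]; print(st[k],q[:,2].mean())
r=cv2.minAreaRect((q[:,:2]*1000).astype(np.float32)); b=cv2.boxPoints(r); e=max([b[1]-b[0],b[2]-b[1]],key=np.linalg.norm)
a=(np.degrees(np.arctan2(-e[0],e[1]))+90)%180-90; print("short",r[0],r[1],a)
c=np.array(r[0])/1000; Q=RT(0,-90+a,psi=0)
plan([([*c,.04],Q,-1,4),([*c,.004],Q,-1,3)])
E
```

```text
t 27.92 tcp [0.4513 0.3619 0.1269] F [ 0.8 -0.4 -0.2] gap 0.998
[[0.018, 1.0, -0.002], [1.0, -0.018, 0.0], [0.0, -0.002, -1.0]] [2.750e+01 7.600e+00 1.023e+02 1.000e-01 7.030e+01 2.850e+01]
[ 231  175   50   92 4462] 0.055320619871158924
short (451.3156433105469, 338.6267395019531) (84.89778900146484, 44.01120376586914) -0.8575516
[-0.0058,0.0002,0.0217,0,0,0,-1,-0.0058,0.0001,0.0217,-0.1,0,-0.1,-1,-0.0058,0.0001,0.0218,0,0,0,-1,-0.0058,0.0002,0.0217,0,0,-0.1,-1,0,0,0.012,0,0,0,-1]
[0,0,0.012,0,0,0,-1,0,0,0.012,0,0,0,-1,0,0,0,0,0,0,-1,0,0,0,0,0,0,-1,0,0,0,0,0,0,-1]
```

View pics/w7.png

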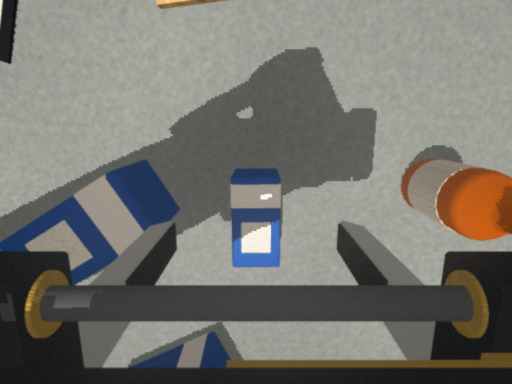

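arm_command(increments=[-0.0058, 0.0002, 0.0217, 0, 0, 0, -1, -0.0058, 0.0001, 0.0217, 0, 0, -0.1, -1, -0.0058, 0.0001, 0.0218, 0, 0, 0, -1, -0.0058, 0.0002, 0.0217, 0, 0, -0.1, -1, 0, 0, 0.012, 0, 0, 0, -1])

```text
t: 28.38
tcp_pos: [0.4497, 0.3372, 0.0254]
tool_rot: [[0.015, 1.0, -0.005], [1.0, -0.015, -0.001], [-0.002, -0.005, -1.0]]
wrist_force: [-0.7, 0.2, -0.6]
finger_gap: 1.0
```

arm_command(increments=[0, 0, 0.012, 0, 0, 0, -1, 0, 0, 0.012, 0, 0, 0, -1, 0, 0, 0, 0, 0, 0, 1, 0, 0, 0, 0, 0, 0, 1, 0, 0, 0, 0, 0, 0, 1])

```text
t: 28.8
tcp_pos: [0.4518, 0.3397, 0.0047]
tool_rot: [[0.013, 1.0, -0.001], [1.0, -0.013, 0.001], [0.001, -0.001, -1.0]]
wrist_force: [0.1, 0.0, 0.1]
finger_gap: 0.823
```

arm_command(increments=[0, 0, 0, 0, 0, 0, 1, 0, 0, 0, 0, 0, 0, 1, 0, 0, 0, 0, 0, 0, 1, 0, 0, 0, 0, 0, 0, 1, 0, 0, 0, 0, 0, 0, 1])

```text
t: 29.22
tcp_pos: [0.4509, 0.3391, 0.004]
tool_rot: [[0.014, 1.0, -0.002], [1.0, -0.014, 0.0], [0.0, -0.002, -1.0]]
wrist_force: [-0.9, -0.1, 0.4]
finger_gap: 0.474
```

arm_command(increments=[0, 0, 0, 0, 0, 0, 1, 0, 0, 0, 0, 0, 0, 1, 0, 0, 0, 0, 0, 0, 1, 0, 0, 0, 0, 0, 0, 1, 0, 0, 0, 0, 0, 0, 1])

```text
t: 29.63
tcp_pos: [0.451, 0.3392, 0.004]
tool_rot: [[0.014, 1.0, -0.002], [1.0, -0.014, 0.0], [0.0, -0.002, -1.0]]
wrist_force: [-1.8, -0.6, 3.6]
finger_gap: 0.466
```

```bash
python3 - <<'E'
from h import *
show(); s=state(); R=s["tool_rot"]; p=s["tcp_pos"]; Q=RT(3.5,-90)
plan([(p+[0,0,.02],R,1,3),(p+[0,0,.13],R,1,5),([.46,.18,.14],R,1,7),([.49,.042,.13],Q,1,7)])
E
```

```text
t 29.63 tcp [0.451  0.3392 0.004 ] F [-1.8 -0.6  3.6] gap 0.466
[[0.014, 1.0, -0.002], [1.0, -0.014, 0.0], [0.0, -0.002, -1.0]] [2.540e+01 1.560e+01 1.075e+02 1.000e-01 5.700e+01 2.610e+01]
[0,0,-0.0067,0,0,0,1,0,0,-0.0066,0,0,0,1,0,0,-0.0067,0,0,0,1,0,-0.0001,-0.022,0,0,0,1,0,0,-0.022,0,0,0,1]
[0,-0.0001,-0.022,0,0,0,1,0,0,-0.022,0,0,0,1,0,-0.0001,-0.022,0,0,0,1,-0.0227,0.0016,-0.0009,0,0,0,1,-0.0227,0.0016,-0.0008,0,0,0,1]
[-0.0227,0.0016,-0.0009,0,0,0,1,-0.0227,0.0016,-0.0009,0,0,0,1,-0.0228,0.0016,-0.0009,0,0,0,1,-0.0227,0.0016,-0.0008,0,0,0,1,-0.0227,0.0016,-0.0009,0,0,0,1]
[-0.0197,0.0046,0.0014,-0.5,0,-0.2,1,-0.0196,0.0044,0.0015,-0.5,0,-0.3,1,-0.0197,0.0044,0.0015,-0.6,0,-0.2,1,-0.0197,0.0043,0.0015,-0.5,0,-0.2,1,-0.0197,0.0042,0.0016,-0.5,0,-0.2,1]
[-0.0198,0.0041,0.0016,-0.5,0,-0.3,1,-0.0197,0.004,0.0016,-0.5,0,-0.2,1,0,0,0,0,0,0,1,0,0,0,0,0,0,1,0,0,0,0,0,0,1]
```

arm_command(increments=[0, 0, -0.0067, 0, 0, 0, 1, 0, 0, -0.0066, 0, 0, 0, 1, 0, 0, -0.0067, 0, 0, 0, 1, 0, 0, -0.022, 0, 0, 0, 1, 0, 0, -0.022, 0, 0, 0, 1])

```text
t: 30.05
tcp_pos: [0.4502, 0.3386, 0.0679]
tool_rot: [[0.014, 1.0, -0.004], [1.0, -0.014, -0.001], [-0.001, -0.004, -1.0]]
wrist_force: [0.4, 0.1, -1.0]
finger_gap: 0.467
```

arm_command(increments=[0, 0, -0.022, 0, 0, 0, 1, 0, 0, -0.022, 0, 0, 0, 1, 0, 0, -0.022, 0, 0, 0, 1, -0.0227, 0.0016, -0.0009, 0, 0, 0, 1, -0.0227, 0.0016, -0.0008, 0, 0, 0, 1])

```text
t: 30.47
tcp_pos: [0.455, 0.2942, 0.1381]
tool_rot: [[0.012, 1.0, 0.002], [1.0, -0.012, 0.002], [0.002, 0.002, -1.0]]
wrist_force: [0.3, -0.8, -1.5]
finger_gap: 0.468
```

arm_command(increments=[-0.0227, 0.0016, -0.0009, 0, 0, 0, 1, -0.0227, 0.0016, -0.0009, 0, 0, 0, 1, -0.0228, 0.0016, -0.0009, 0, 0, 0, 1, -0.0227, 0.0016, -0.0008, 0, 0, 0, 1, -0.0227, 0.0016, -0.0009, 0, 0, 0, 1])

```text
t: 30.88
tcp_pos: [0.4602, 0.1788, 0.1404]
tool_rot: [[0.014, 1.0, -0.001], [1.0, -0.014, 0.0], [0.0, -0.001, -1.0]]
wrist_force: [0.2, -0.3, -1.3]
finger_gap: 0.468
```

arm_command(increments=[-0.0197, 0.0046, 0.0014, -0.5, 0, -0.2, 1, -0.0196, 0.0044, 0.0015, -0.5, 0, -0.3, 1, -0.0197, 0.0044, 0.0015, -0.6, 0, -0.2, 1, -0.0197, 0.0043, 0.0015, -0.5, 0, -0.2, 1, -0.0197, 0.0042, 0.0016, -0.5, 0, -0.2, 1])

```text
t: 31.3
tcp_pos: [0.4819, 0.0804, 0.1332]
tool_rot: [[-0.006, 0.999, 0.044], [1.0, 0.006, -0.0], [-0.0, 0.044, -0.999]]
wrist_force: [-0.3, -0.1, -2.1]
finger_gap: 0.469
```

arm_command(increments=[-0.0198, 0.0041, 0.0016, -0.5, 0, -0.3, 1, -0.0197, 0.004, 0.0016, -0.5, 0, -0.2, 1, 0, 0, 0, 0, 0, 0, 1, 0, 0, 0, 0, 0, 0, 1, 0, 0, 0, 0, 0, 0, 1])

```text
t: 31.72
tcp_pos: [0.4902, 0.0425, 0.1301]
tool_rot: [[-0.014, 0.998, 0.061], [1.0, 0.014, 0.001], [-0.0, 0.061, -0.998]]
wrist_force: [0.0, 0.4, -0.6]
finger_gap: 0.469
```

```bash
python3 - <<'E'
from h import *
show(); im,P=lidangle()
s=state(); p=s["tcp_pos"]; R=s["tool_rot"]; Q=RT(3.5,-90)
imw,dw=read_camera("wrist"); Pw=cloud("wrist",dw); T=(Pw-p)@R
m=(abs(T[...,0])<.07)&(abs(T[...,1])<.0255)&(T[...,2]>-.07)&(T[...,2]<-.04)
k=T[m]; print("box in tool",len(k),np.percentile(k,[.5,99.5],axis=0).round(4))
x,y,h=Pw[...,0],Pw[...,1],Pw[...,2]; I=imw.astype(int)
ye=(I[...,0]>I[...,2]+60)&(I[...,1]>I[...,2]+40)&(h>.04)&(h<.07)&(x>.5)&(x<.6); 
if ye.any(): print("long ymax",np.percentile(y[ye],99.5),"x",np.percentile(x[ye],[.5,99.5]))
t=np.array([.5485,.0418,0]); 
plan([(t+[-.003,0,.055],Q,1,5)]); plan([(t+[0,0,.03],Q,1,3),(t+[0,0,.018],Q,1,2)],start=(t+[-.003,0,.055],Q))
E
```

```text
t 31.72 tcp [0.4902 0.0425 0.1301] F [ 0.   0.4 -0.6] gap 0.469
[[-0.014, 0.998, 0.061], [1.0, 0.014, 0.001], [-0.0, 0.061, -0.998]] [ -8.6  -7.4 116.9   0.6  67.   -9.7]
lid 4120 deg 73.12 std 0.001 hinge dist 0.0449
box in tool 11183 [[-0.042  -0.0242 -0.0685]
 [ 0.0417  0.0246 -0.0426]]
long ymax -0.004135429089341106 x [0.52461534 0.57208944]
[-0.0004,0.0101,0.0156,0,0,0,1,-0.0003,0.0102,0.0157,0,0,0,1,-0.0004,0.0101,0.0156,0,0,0,1,-0.0004,0.0101,0.0157,0,0,0.1,1,-0.0003,0.0101,0.0156,0,0,0,1]
[0,0.0005,0.0084,0,0,0,1,0,0.0005,0.0084,0,0,0,1,0,0.0005,0.0083,0,0,0,1,0,-0.0004,0.006,0,0,0,1,0,-0.0004,0.006,0,0,0,1]
```

arm_command(increments=[-0.0004, 0.0101, 0.0156, 0, 0, 0, 1, -0.0003, 0.0102, 0.0157, 0, 0, 0, 1, -0.0004, 0.0101, 0.0156, 0, 0, 0, 1, -0.0004, 0.0101, 0.0157, 0, 0, 0, 1, -0.0003, 0.0101, 0.0156, 0, 0, 0, 1])

```text
t: 32.23
tcp_pos: [0.546, 0.0419, 0.0542]
tool_rot: [[-0.016, 0.998, 0.061], [1.0, 0.016, 0.0], [-0.001, 0.061, -0.998]]
wrist_force: [-0.0, 0.0, -1.9]
finger_gap: 0.461
```

arm_command(increments=[0, 0, 0, 0, 0, 0, 1, 0, 0, 0, 0, 0, 0, 1, 0, 0, 0.006, 0, 0, 0, 1, 0, 0, 0.006, 0, 0, 0, 1, 0, 0, 0, 0, 0, 0, 1])

```text
t: 32.65
tcp_pos: [0.5454, 0.0412, 0.0422]
tool_rot: [[-0.014, 0.998, 0.059], [1.0, 0.014, 0.0], [-0.0, 0.059, -0.998]]
wrist_force: [-0.6, 0.3, -1.1]
finger_gap: 0.464
```

```bash
python3 - <<'E'
from h import *
show()
s=state(); p=s["tcp_pos"]; R=s["tool_rot"]; Q=RT(3.5,-90)
t=np.array([.5483,.0418,0]); plan([(t+[0,0,.02],Q,1,4),(t+[0,0,.016],Q,1,1)])
E
```

```text
t 32.65 tcp [0.5454 0.0412 0.0422] F [-0.6  0.3 -1.1] gap 0.464
[[-0.014, 0.998, 0.059], [1.0, 0.014, 0.0], [-0.0, 0.059, -0.998]] [ -7.8   7.7 112.2   0.6  56.8  -9. ]
[0.0001,0.0004,0.0056,0,0,0,1,0.0002,0.0004,0.0056,0,0,0,1,0.0001,0.0004,0.0056,-0.1,0,0,1,0.0002,0.0004,0.0056,0,0,0,1,0,-0.0003,0.0039,0,0,0,1]
```

arm_command(increments=[0.0001, 0.0004, 0.0056, 0, 0, 0, 1, 0.0002, 0.0004, 0.0056, 0, 0, 0, 1, 0.0001, 0.0004, 0.0056, 0, 0, 0, 1, 0.0002, 0.0004, 0.0056, 0, 0, 0, 1, 0, -0.0003, 0.0039, 0, 0, 0, 1])

```text
t: 33.07
tcp_pos: [0.5489, 0.0416, 0.0158]
tool_rot: [[-0.014, 0.998, 0.06], [1.0, 0.014, 0.0], [-0.0, 0.06, -0.998]]
wrist_force: [0.0, -0.4, -1.4]
finger_gap: 0.464
```

arm_command(increments=[0, 0, 0.001, 0, 0, 0, 1, 0, 0, 0.001, 0, 0, 0, 1, 0, 0, 0.001, 0, 0, 0, 1, 0, 0, 0, 0, 0, 0, 1, 0, 0, 0, 0, 0, 0, 1])

```text
t: 33.48
tcp_pos: [0.5495, 0.0415, 0.0139]
tool_rot: [[-0.014, 0.998, 0.061], [1.0, 0.014, 0.0], [-0.001, 0.061, -0.998]]
wrist_force: [-0.0, 0.3, -0.8]
finger_gap: 0.465
```

arm_command(increments=[0, 0, 0.001, 0, 0, 0, 1, 0, 0, 0.001, 0, 0, 0, 1, 0, 0, 0.001, 0, 0, 0, 1, 0, 0, 0, 0, 0, 0, 1, 0, 0, 0, 0, 0, 0, 1])

```text
t: 33.9
tcp_pos: [0.5497, 0.0415, 0.0112]
tool_rot: [[-0.014, 0.998, 0.061], [1.0, 0.014, 0.0], [-0.001, 0.061, -0.998]]
wrist_force: [-2.0, 0.1, 4.7]
finger_gap: 0.468
```

Contact at the expected height; release.

arm_command(increments=[0, 0, 0, 0, 0, 0, 0, 0, 0, 0, 0, 0, 0, -0.1, 0, 0, 0, 0, 0, 0, -0.4, 0, 0, 0, 0, 0, 0, -0.6, 0, 0, 0, 0, 0, 0, -0.6])

```text
t: 34.32
tcp_pos: [0.5495, 0.0415, 0.0106]
tool_rot: [[-0.014, 0.998, 0.061], [1.0, 0.014, 0.0], [-0.001, 0.061, -0.998]]
wrist_force: [-0.1, -0.4, 0.0]
finger_gap: 0.724
```

arm_command(increments=[0, 0, 0, 0, 0, 0, -0.6, 0, -0.0015, -0.01, 0, 0, 0, -0.6, 0, -0.002, -0.0135, 0, 0, 0, -0.6, 0, -0.002, -0.0135, 0, 0, 0, -0.6, 0, -0.013, -0.0175, 0, 0, 0, -0.6])

```text
t: 34.73
tcp_pos: [0.5285, 0.041, 0.0652]
tool_rot: [[-0.014, 0.998, 0.061], [1.0, 0.014, 0.0], [-0.001, 0.061, -0.998]]
wrist_force: [-0.2, -0.1, 0.4]
finger_gap: 0.798
```

arm_command(increments=[0, -0.015, -0.0175, 0, 0, 0, -0.6, 0, -0.02, -0.0175, 0, 0, 0, -0.6, 0, -0.02, -0.0175, 0, 0, 0, -0.6, 0, -0.02, -0.0175, 0, 0, 0, -0.6, 0, 0, 0, 0, 0, 0, -0.6])

```text
t: 35.15
tcp_pos: [0.4484, 0.0402, 0.133]
tool_rot: [[-0.014, 0.998, 0.067], [1.0, 0.015, -0.001], [-0.002, 0.066, -0.998]]
wrist_force: [0.9, 0.1, 0.3]
finger_gap: 0.801
```

```bash
python3 - <<'E'
from h import *
show(); lidangle()
im,d=read_camera("wrist"); P=cloud("wrist",d); x,y,h=P[...,0],P[...,1],P[...,2]
im2,d2=read_camera("top"); P2=cloud("top",d2)
save("",np.vstack([im,im2[90:290]]),"f1.png")
for nm,P in(("wrist",P),("top",P2)):
    x,y,h=P[...,0],P[...,1],P[...,2]
    for lab,y0,y1 in(("long",-.14,-.004),("short",-.001,.1)):
        m=(h>.045)&(h<.07)&(x>.515)&(x<.59)&(y<y1)&(y>y0); q=P[m]
        if len(q)<20: print(nm,lab,len(q)); continue
        med=np.median(q[:,2]); q=q[abs(q[:,2]-med)<.005]
        r=cv2.minAreaRect((q[:,:2]*1000).astype(np.float32)); c=q.mean(0); n=np.linalg.svd(q-c,full_matrices=False)[2][2]
        print(nm,lab,len(q),np.round(r[0],1),np.round(r[1],1),round(r[2],1),"z",med.round(4),"tilt",np.degrees(np.arccos(abs(n[2]))).round(2))
E
```

```text
t 35.15 tcp [0.4484 0.0402 0.133 ] F [0.9 0.1 0.3] gap 0.801
[[-0.014, 0.998, 0.067], [1.0, 0.015, -0.001], [-0.002, 0.066, -0.998]] [ -9.8 -14.5 122.6   0.6  68.1 -10.8]
lid 4111 deg 73.09 std 0.001 hinge dist 0.045
wrist long 1522 [548.3 -62.6] [ 50.8 116.3] 0.6 z 0.0538 tilt 0.5
wrist short 4179 [550.9  41.2] [44.8 84.6] 1.1 z 0.06 tilt 0.45
top long 659 [546.7 -62.4] [ 50.5 111.8] 0.2 z 0.057 tilt 0.11
top short 222 [550.5  40. ] [81.8 41.3] 89.7 z 0.0631 tilt 0.8
```

View pics/f1.png

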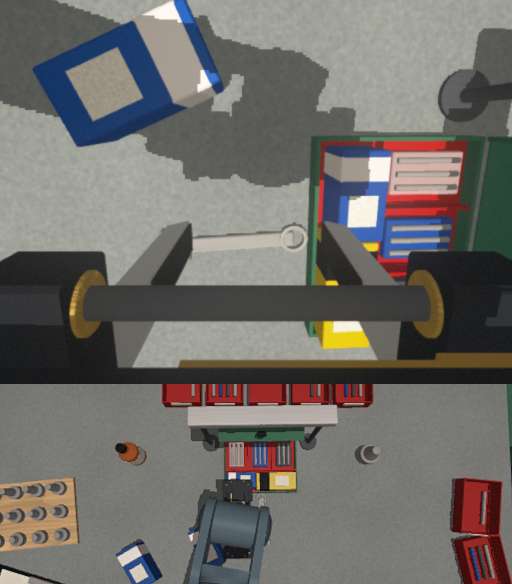

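```bash
python3 -c "
from h import *
print(hand_in())"
```

```text
the job is handed in; nothing more can be done
None
```

The job is handed in: the lid stands open and both boxes are in the front bay. No verdict is reported, so the results below are from my own last measurements, at about 35 s of the 72 s allowed.

- **Lid:** it stands at 73.1° from closed, and the reading did not change after release. The limit is 75°, so there is about 2° to spare. I aimed above 70° on purpose, because the wide gripper body needed the room when placing the boxes.
- **Long yellow box:** it sits flat near bay x = −2 mm, y = −45 mm, tilted less than 1°. Its top is 54–57 mm above the counter, where 56 is expected.
- **Short blue box:** it sits flat near bay x = 0 mm, y = +59 mm, tilted less than 1°. Its top is 60–63 mm above the counter, where 62 is expected. It is the smallest of the three blue boxes, measured at 85 × 44 mm.
- **Setting down:** I lowered each box until the force reading showed contact, then released it.
- **Surroundings:** I never went near the oil bottle or tool holder, and the wrench looked undisturbed in the last picture. I saw no sign of contact with the lamp bar. The arm was clear of everything at hand-in.

**What went wrong on the way:**
- The fingertips are about 28 mm short of the reported TCP, so the first pinch of the tab closed on air. I corrected for this from then on.
- The tab slipped out at 54° during the first, too fast lift. I gripped it again and finished the lift slowly.

**Where readings disagreed:** the top and wrist cameras differ by 1–3 mm on the box positions. That is within the tolerance.

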